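Crib the washed stirring slats on the drying tray

ROBOT

A 6-joint arm with a two-finger parallel gripper is mounted at the origin on the work surface. World frame = base frame: x ahead of the robot, y to its left, z up, the work surface at z = 0. Lengths are in mm, angles in rad, forces in N, time in s.
With the tool pointing down it reaches from about 400 to 925 mm from the base axis. Payload 12.5 kg.
Tool frame: the origin (TCP) lies between the finger pads; the fingertips stand 11 mm ahead of it and the grasp point (between the pads) lies 8 mm behind it; y points along the fingers, x is the direction in which the jaws open and shut, and the axes are right-handed (so a half turn about y gives the same grasp; the last joint's range is limited). The gripper opens to 95 mm and grips with 3 to 60 N. Pads are 20 mm wide; open, the fingers measure 119 mm over their backs; the gripper's body (75 mm by 180 mm) begins 59 mm behind the grasp point.
Start: joints at [1.178, 0.491, 1.559, -0, 1.092, -0.106], TCP at [176.785, 599.494, 225.661] pointing down, gripper open.
Joint ranges: [-3.1, 3.1], [-0.84, 2.19], [0.05, 2.79], [-1.13, 4.28], [0.06, 2.93], [-2.69, 2.69]. Speed limits (rad/s): [2.22, 2.22, 2.79, 3.14, 3.14, 3.14].

INTERFACE

Orientations are given as [roll, pitch, yaw] about the fixed x, y, z axes, in that order (R = Rz(yaw) Ry(pitch) Rx(roll)).
In Python, from cell import env gives the robot as it stands.
- The arm moves only by the tool jog_arm, never from a script. Its argument "series" is a list of rows, each an object of numbers: "dx", "dy", "dz": the shift along the world's x, y, z in m; "rx", "ry", "rz": the turn, a rotation vector about the world's x, y, z in degrees; "gripper": the opening, from 0 (shut) to 1 (fully open). A call has 1 to 12 rows; each row shifts and turns the commanded pose from where the row before left it; what a row does not reach is not made up. A row lasts 1/10 s, in which the tool goes at most 50 mm and 8.59 degrees, less where a joint would pass 70% of its speed; a pose out of reach is approached as far as the arm can. A call is refused whole if a number of a shift passes 0.05 or a number of a turn 8.59, either way. A call with a gripper value outside its range is refused whole. The fingers move at their own pace and stop on an object; the grip force is fixed at half the most. Time passes only in rows, so rows that do not move let the fingers close. It gives the time, the measured TCP pose, the force and the opening at its end, in the units of the state.
- env.state(): the state, without advancing time (a new reading comes with each control period).
- env.read_camera(name): name is "scene" or "side" or "wrist"; returns the picture (480x640x3 uint8, red, green, blue); there is no depth.
- env.camera_info(name): a dict with "camera_matrix" (3x3 intrinsics, pixels), "R" (3x3) and "t" (3): a world point X has camera coordinates R X + t; the wrist camera has in their place "mount" (4x4, takes a point from camera to tool coordinates, whose origin is the TCP and whose axes are the tool frame's). Camera axes: x right, y down, z forward; pixel columns grow to the right and rows downward; lengths in mm; the calibration is good to about 2 mm. The wrist camera is an equidistant fisheye: a pixel r from the principal point sees the ray r / f radians off the axis. A picture is of the moment at which its call begins: read the wrist's pose just before it. camera_info takes no time and is no camera call.
- env.job_done(): hands the job in, once; it reports no verdict.
The state is a dict: "t": time; "joints": joint angles; "qvel": joint speeds; "tau": joint torques, N m; "eef_pos": TCP position; "tcp_rot": TCP orientation; "ft_force": force on the tool from outside, world axes, zero at the start; "moment": the same for the moment, N m; "opening": opening from 0.0 (shut) to 1.0 (fully open).
Only numpy, scipy, OpenCV 4.12 (cv2) and the standard library are available. Lean on these libraries where they do the work, as an engineer would, in place of code of your own. Each camera call takes 0.05 s, during which the arm holds its last target.

TASK

The ink stirring slats have just been washed: crib them on the drying tray so that air gets all round them. Lay two of the four slats from the grey pad squarely and centrally across the pair already on the tray, one near each end and as far apart as that pair, and then the last two across those, straight above the bottom pair. Set every slat down flat on the one below rather than dropping it, and do not shift the bottom pair or anything else on the bench.

Things in the scene. Friction and masses are not known exactly. Their poses are not given: they have to be found in the camera images.
- slat1_mid (a point): One of four alike beech stirring slats lying flat and apart on the grey pad: 160 long x 24 wide x 12 mm thick, round ends, small hanging hole at the -x end, ink-stained at the +x end (either end may go either way); loose, 25 to 42 g. The point is its centre, half-way up; x along its length, y across its width, z up.
- slat2_mid (a point): One of four alike beech stirring slats lying flat and apart on the grey pad: 160 long x 24 wide x 12 mm thick, round ends, small hanging hole at the -x end, ink-stained at the +x end (either end may go either way); loose, 25 to 42 g. The point is its centre, half-way up; x along its length, y across its width, z up.
- slat3_mid (a point): One of four alike beech stirring slats lying flat and apart on the grey pad: 160 long x 24 wide x 12 mm thick, round ends, small hanging hole at the -x end, ink-stained at the +x end (either end may go either way); loose, 25 to 42 g. The point is its centre, half-way up; x along its length, y across its width, z up.
- slat4_mid (a point): One of four alike beech stirring slats lying flat and apart on the grey pad: 160 long x 24 wide x 12 mm thick, round ends, small hanging hole at the -x end, ink-stained at the +x end (either end may go either way); loose, 25 to 42 g. The point is its centre, half-way up; x along its length, y across its width, z up.
- crib_a_mid (a point): One of the two beech slats already lying on the drying tray, the bottom pair, side by side with a gap between: 160 x 24 x 12 mm, about 104 mm (98 to 110) centre to centre, parallel within about 3 degrees, ends level within about 6 mm; loose, 32 g. The point is its centre, half-way up; x along its length, y across its width, z up. This one lies on the tray's +y half.
- crib_b_mid (a point): One of the two beech slats already lying on the drying tray, the bottom pair, side by side with a gap between: 160 x 24 x 12 mm, about 104 mm (98 to 110) centre to centre, parallel within about 3 degrees, ends level within about 6 mm; loose, 32 g. The point is its centre, half-way up; x along its length, y across its width, z up. This one lies on the tray's -y half.
- tray: Fixed square steel drying tray, 260 x 260 mm, with a rim 13 mm high and fine ribs whose tops, 6 mm above the bench, carry the bottom pair. Origin at the centre of its underside, on the bench; x along the bottom pair's length within about 3 degrees. It stands to the robot's left or right.
- pad: Fixed grey absorbent pad, 240 (x) x 300 (y) x 2 mm, on which the four slats lie roughly along its x axis in a row spaced about 76 mm along y. Origin at the centre of its underside.
- ink_knife: Ink knife, not to be moved: black handle, steel blade, 230 mm long, 34 wide, 14 high, lying on the bench along the near edge of the pad, just off it and beyond the slats' ends. Origin under the middle; x from handle to blade.
- can_lid: Grey tin lid, not to be moved: 94 mm across, 6 high, lying just past the far edge of the pad. Origin: centre of its underside.
- ink_can_a: Closed grey ink can, not to be moved: 100 mm across, 90 high, on the bench just past the far edge of the pad. Origin: centre of its underside.
- sample_pot: Small aluminium pot upside down in a corner of the tray, not to be moved: 40 mm across, 34 high. Origin: centre of its underside.
- spectro: White hand-held colour meter on a black base, not to be moved: 80 x 170 x 46 mm, on the bench past the far edge of the tray. Origin: centre of its underside.
Things that resemble listed ones, but are neither listed nor needed, are in the scene too. What is shaped like the part that bears slat4_mid but purple is not meant.

How it is judged:
By the outcome, as a careful person would: the job done as asked, in the order asked, and still so for the second after the job is handed in, with the robot touching nothing.
It also fails if it takes over 72 s, if anything falls off the work surface, if the arm or the gripper's body presses on something with over 40 N, if the wrist force passes 120 N, or if a joint passes its speed limit or range.

## Working session

There is one attempt and no reset: what is moved stays moved. The work goes in short steps, Python scripts to look and compute and a tool call to move; the robot and the scene stay as the last step left them, time stands still between calls to the robot, and variables do not carry over. Pictures are saved under pics/ and viewed, and the job is handed in when it is done.

Besides the shell and the picture viewer there is one more tool, called as a command line: name --argument value ..., lists and objects as JSON in quotes. jog_arm: Moves the arm, as the interface text tells. Its arguments: {"type":"object","properties":{"series":{"type":"array"}},"required":["series"]}

```bash
ls; mkdir -p pics; python3 - <<'E'
from cell import env
import cv2
print(env.state())
for n in ("scene","side","wrist"):
    print(n,env.camera_info(n))
    cv2.imwrite(f"pics/{n}0.png",cv2.cvtColor(env.read_camera(n),cv2.COLOR_RGB2BGR))
E
```

```text
pics
{'t': 0.0, 'joints': array([ 1.17839164e+00,  4.91524016e-01,  1.55944362e+00, -2.58670737e-05,
        1.09168240e+00, -1.05652918e-01]), 'qvel': array([-7.32319906e-04, -9.84094653e-05, -2.23378836e-04,  4.53711905e-04,
       -5.18405942e-05,  1.64511746e-03]), 'tau': array([ 1.82728993e-03, -6.12648010e+01, -2.58179176e+01,  6.93833898e-02,
        4.82627889e-02, -1.06901564e-04]), 'eef_pos': array([176.7025948 , 599.26510025, 225.08582773]), 'tcp_rot': array([-1.57070763e+00,  1.05390601e-03,  1.28405654e+00]), 'ft_force': array([ 0.5230338 , -0.3975293 ,  0.04854017]), 'moment': array([-0.0081878 ,  0.00372981,  0.00478674]), 'opening': 0.9973023080548857}
scene {'camera_matrix': array([[459.17514809,   0.        , 325.52852979],
       [  0.        , 459.17514809, 237.80421019],
       [  0.        ,   0.        ,   1.        ]]), 'R': array([[ 3.35811388e-01,  9.41928781e-01,  9.40019213e-04],
       [ 6.50929317e-01, -2.31344259e-01, -7.23028947e-01],
       [-6.80824306e-01,  2.43413240e-01, -6.90817095e-01]]), 't': array([-269.10042465, -272.83873919, 1471.45281422])
[... 219 characters left out ...]
 0.00759164],
       [-0.25466972, -0.63789422, -0.72679729],
       [ 0.27972907,  0.67085288, -0.68681007]]), 't': array([-417.25471212,  206.59389343,  941.75884056])}
wrist {'camera_matrix': array([[371.64829954,   0.        , 317.39406298],
       [  0.        , 371.64829954, 240.87121196],
       [  0.        ,   0.        ,   1.        ]]), 'mount': array([[ 9.99999947e-01,  3.25851527e-04,  1.70197502e-05,
         2.57987091e-01],
       [ 6.91909323e-05, -2.62735425e-01,  9.64867914e-01,
        -1.58821814e+02],
       [ 3.18875374e-04, -9.64867861e-01, -2.62735434e-01,
         7.31343233e+01],
       [ 0.00000000e+00,  0.00000000e+00,  0.00000000e+00,
         1.00000000e+00]])}
```

View pics/scene0.png

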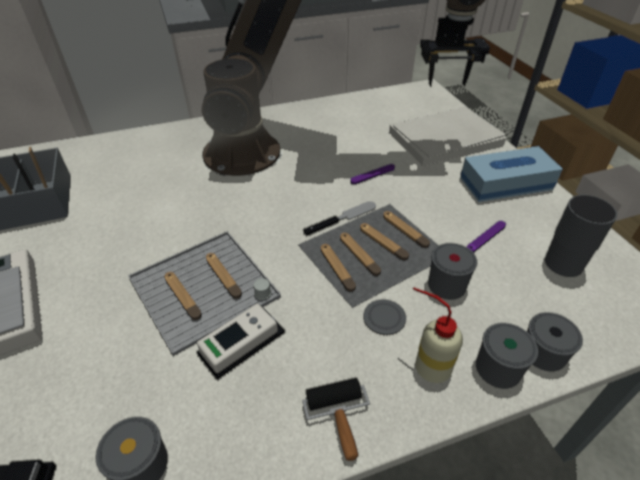

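View pics/side0.png

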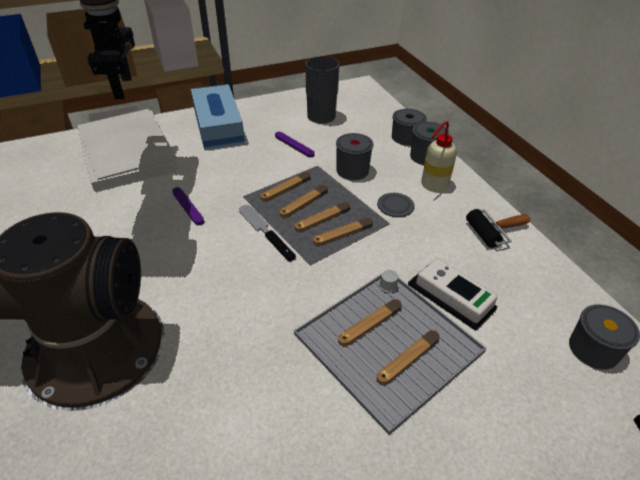

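View pics/wrist0.png

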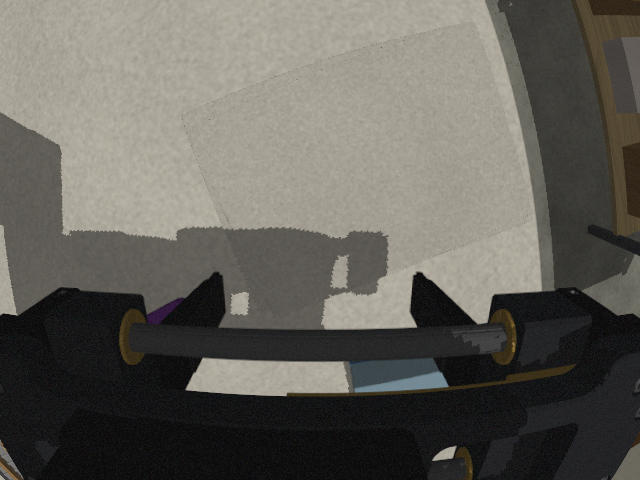

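The scene view shows the tray at about (205,290) with its two slats at (182,294) and (223,274). The pad is at about (370,250), with four slats on it. I'll get rough positions by colour from both fixed cameras.

```bash
cat > h.py <<'E'
from cell import env
import cv2, numpy as np
from scipy.spatial.transform import Rotation as Ro
def save(n,im): cv2.imwrite(f"pics/{n}.png",cv2.cvtColor(im,cv2.COLOR_RGB2BGR))
def ray(cam,uv,pose=None):
    i=env.camera_info(cam);K=i["camera_matrix"]
    uv=np.atleast_2d(np.asarray(uv,float))
    x=(uv[:,0]-K[0,2])/K[0,0]; y=(uv[:,1]-K[1,2])/K[1,1]
    if cam!="wrist":
        d=np.c_[x,y,np.ones_like(x)]@i["R"]; return -i["R"].T@i["t"],d
    r=np.hypot(x,y); s=np.where(r>1e-9,np.sin(r)/np.maximum(r,1e-9),1)
    d=np.c_[x*s,y*s,np.cos(r)]
    p,rot=pose; R=Ro.from_euler("xyz",rot).as_matrix(); M=i["mount"]
    return R@M[:3,3]+p,(d@M[:3,:3].T)@R.T
def plane(cam,uv,z,pose=None):
    o,d=ray(cam,uv,pose); return o+d*((z-o[2])/d[:,2])[:,None]
def proj(cam,P,pose=None):
    i=env.camera_info(cam);K=i["camera_matrix"];P=np.atleast_2d(P)
    if cam!="wrist":
        c=P@i["R"].T+i["t"]; return np.c_[c[:,0]/c[:,2]*K[0,0]+K[0,2],c[:,1]/c[:,2]*K[1,1]+K[1,2]]
    p,rot=pose; R=Ro.from_euler("xyz",rot).as_matrix(); M=i["mount"]
    c=((P-p)@R-M[:3,3])@M[:3,:3]
    rr=np.hypot(c[:,0],c[:,1]);th=np.arctan2(rr,c[:,2]);q=th/np.maximum(rr,1e-9)
    return np.c_[c[:,0]*q*K[0,0]+K[0,2],c[:,1]*q*K[1,1]+K[1,2]]
def beech(im,amin):
    h=cv2.cvtColor(im,cv2.COLOR_RGB2HSV)
    m=cv2.inRange(h,(6,90,70),(22,255,255))
    cs,_=cv2.findContours(m,cv2.RETR_EXTERNAL,cv2.CHAIN_APPROX_NONE)
    return [c[:,0,:] for c in cs if cv2.contourArea(c)>amin],m
E
python3 - <<'E'
from h import *
for n in ("scene","side"):
    im=cv2.cvtColor(cv2.imread(f"pics/{n}0.png"),cv2.COLOR_BGR2RGB)
    cs,m=beech(im,80)
    for c in cs:
        P=plane(n,c,14)[:,:2].astype(np.float32); (x,y),(w,h),a=cv2.minAreaRect(P)
        print(n,c.mean(0).round(),round(x),round(y),round(w),round(h),round(a,1))
E
```

```text
scene [128. 446.] 849 -379 25 25 34.6
scene [345. 435.] 956 -19 23 90 85.3
scene [179. 290.] 524 -256 124 23 17.9
scene [220. 270.] 494 -158 123 23 15.4
scene [335. 262.] 560 108 124 25 6.1
scene [356. 249.] 537 173 123 26 12.6
scene [379. 238.] 518 244 126 27 22.2
scene [401. 225.] 495 318 125 27 19.1
scene [613. 129.] 289 1214 87 268 71.4
side [403. 360.] 528 -252 136 25 18.0
side [610. 325.] 944 -335 27 25 43.6
side [365. 325.] 498 -155 136 27 15.9
side [338. 232.] 559 109 136 28 5.9
side [514. 220.] 971 -13 29 90 87.1
side [318. 217.] 534 175 135 27 12.1
side [299. 202.] 512 246 136 26 22.0
side [281. 187.] 492 321 135 27 18.2
side [181.  74.] 379 1074 211 76 0.3
```

jog_arm --series '[{"dx": 0.0345, "dy": -0.031, "dz": 0.006, "rz": 2.6, "gripper": 0.5}, {"dx": 0.0345, "dy": -0.031, "dz": 0.006, "rz": 2.6}, {"dx": 0.0345, "dy": -0.031, "dz": 0.006, "rz": 2.6}, {"dx": 0.0345, "dy": -0.031, "dz": 0.006, "rz": 2.6}, {"dx": 0.0345, "dy": -0.031, "dz": 0.006, "rz": 2.6}, {"dx": 0.0345, "dy": -0.031, "dz": 0.006, "rz": 2.6}, {"dx": 0.0345, "dy": -0.031, "dz": 0.006, "rz": 2.6}, {"dx": 0.0345, "dy": -0.031, "dz": 0.006, "rz": 2.6}, {"dx": 0.0345, "dy": -0.031, "dz": 0.006, "rz": 2.6}, {"dx": 0.0345, "dy": -0.031, "dz": 0.006, "rz": 2.6}, {"dx": 0.0345, "dy": -0.031, "dz": 0.006, "rz": 2.6}, {"dx": 0.0345, "dy": -0.031, "dz": 0.006, "rz": 2.6}]'

```text
$.series[0]: bad value
```

jog_arm --series '[{"dz": 0}, {"dz": 0}]'

```text
$.series[0]: bad value
```

```bash
cat > w.py <<'E'
from h import *
import sys,pickle
n=sys.argv[1]
s=env.state();im=env.read_camera("wrist");save(n,im)
pickle.dump((s["eef_pos"],s["tcp_rot"],im),open(n+".pkl","wb"))
print(s["t"],s["eef_pos"].round(2),np.degrees(s["tcp_rot"]).round(2),s["opening"],s["ft_force"].round(1),s["joints"].round(2),abs(s["qvel"]).max().round(3))
E
python3 w.py w1
```

```text
0.15 [176.69 599.31 225.19] [-8.999e+01  5.000e-02  7.357e+01] 1.0038323821118516 [ 1.4 -0.8  0.3] [ 1.18  0.49  1.56  0.    1.09 -0.11] 0.002
```

View pics/w1.png

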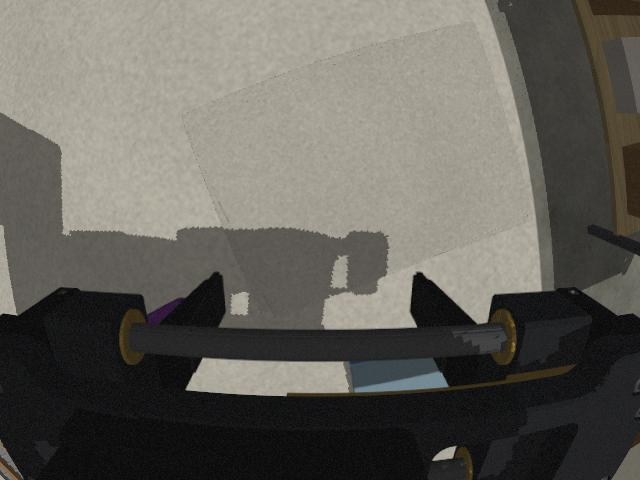

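The arm didn't move: both calls were refused. The rows probably need all seven keys.

jog_arm --series '[{"dx": 0.0345, "dy": -0.031, "dz": 0.006, "rx": 0, "ry": 0, "rz": 2.6, "gripper": 0.5}, {"dx": 0.0345, "dy": -0.031, "dz": 0.006, "rx": 0, "ry": 0, "rz": 2.6, "gripper": 0.5}, {"dx": 0.0345, "dy": -0.031, "dz": 0.006, "rx": 0, "ry": 0, "rz": 2.6, "gripper": 0.5}, {"dx": 0.0345, "dy": -0.031, "dz": 0.006, "rx": 0, "ry": 0, "rz": 2.6, "gripper": 0.5}, {"dx": 0.0345, "dy": -0.031, "dz": 0.006, "rx": 0, "ry": 0, "rz": 2.6, "gripper": 0.5}, {"dx": 0.0345, "dy": -0.031, "dz": 0.006, "rx": 0, "ry": 0, "rz": 2.6, "gripper": 0.5}, {"dx": 0.0345, "dy": -0.031, "dz": 0.006, "rx": 0, "ry": 0, "rz": 2.6, "gripper": 0.5}, {"dx": 0.0345, "dy": -0.031, "dz": 0.006, "rx": 0, "ry": 0, "rz": 2.6, "gripper": 0.5}, {"dx": 0.0345, "dy": -0.031, "dz": 0.006, "rx": 0, "ry": 0, "rz": 2.6, "gripper": 0.5}, {"dx": 0.0345, "dy": -0.031, "dz": 0.006, "rx": 0, "ry": 0, "rz": 2.6, "gripper": 0.5}, {"dx": 0.0345, "dy": -0.031, "dz": 0.006, "rx": 0, "ry": 0, "rz": 2.6, "gripper": 0.5}, {"dx": 0.0345, "dy": -0.031, "dz": 0.006, "rx": 0, "ry": 0, "rz": 2.6, "gripper": 0.5}]'

```text
t: 1.4
eef_pos: [592.0, 225.9, 297.9]
tcp_rot: [-1.571, -0.0, 1.83]
ft_force: [0.3, 1.0, -0.4]
opening: 0.499
```

jog_arm --series '[{"dx": 0, "dy": 0, "dz": 0, "rx": 0, "ry": 0, "rz": 0, "gripper": 0.5}, {"dx": 0, "dy": 0, "dz": 0, "rx": 0, "ry": 0, "rz": 0, "gripper": 0.5}]'

```text
t: 1.6
eef_pos: [591.1, 226.7, 297.1]
tcp_rot: [-1.57, -0.0, 1.826]
ft_force: [0.0, -1.1, 0.2]
opening: 0.497
```

```bash
python3 w.py w1
```

```text
1.6 [591.06 226.74 297.1 ] [-8.9950e+01 -2.0000e-02  1.0464e+02] 0.4968811069270882 [ 0.  -1.1  0.2] [ 0.26  0.44  1.44  0.    1.26 -1.56] 0.035
```

View pics/w1.png

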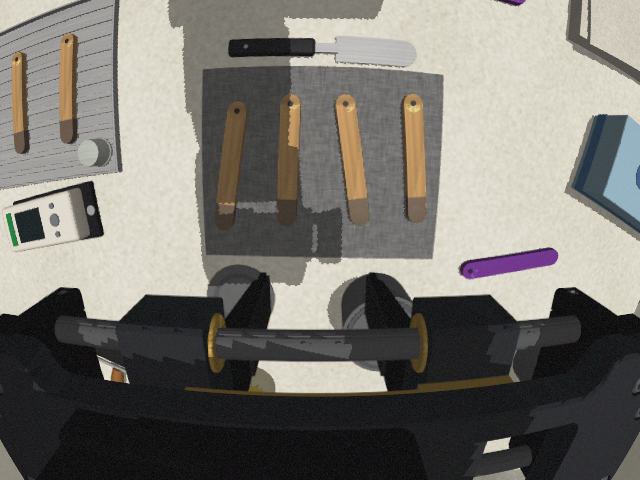

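The wrist view shows four slats at about (231,165), (289,158), (352,158) and (415,157). The holes are on the robot side and the stains at about row 215. The knife is at (320,48). Next I'll try segmenting the full outlines, stained ends included.

```bash
python3 - <<'E'
from h import *
import pickle
p,r,im=pickle.load(open("w1.pkl","rb"))
hsv=cv2.cvtColor(im,cv2.COLOR_RGB2HSV)
for uv in [(225,218),(286,210),(357,213),(416,210),(231,165),(289,180),(350,150),(250,150),(270,235),(380,180),(320,230)]:
    print(uv,np.median(hsv[uv[1]-2:uv[1]+3,uv[0]-2:uv[0]+3].reshape(-1,3),axis=0))
c=cv2.resize(im[60:260,190:450],None,fx=3,fy=3,interpolation=cv2.INTER_CUBIC);save("w1c",c)
s=cv2.resize(hsv[60:260,190:450,1],None,fx=3,fy=3);cv2.imwrite("pics/w1s.png",s)
E
```

```text
(225, 218) [16. 68. 64.]
(286, 210) [16. 69. 65.]
(357, 213) [ 15.  67. 121.]
(416, 210) [ 15.  68. 121.]
(231, 165) [ 17. 118. 103.]
(289, 180) [ 17. 118. 108.]
(350, 150) [ 17. 123. 186.]
(250, 150) [30. 11. 71.]
(270, 235) [30.  4. 65.]
(380, 180) [ 20.   8. 121.]
(320, 230) [25.  8. 65.]
```

View pics/w1c.png

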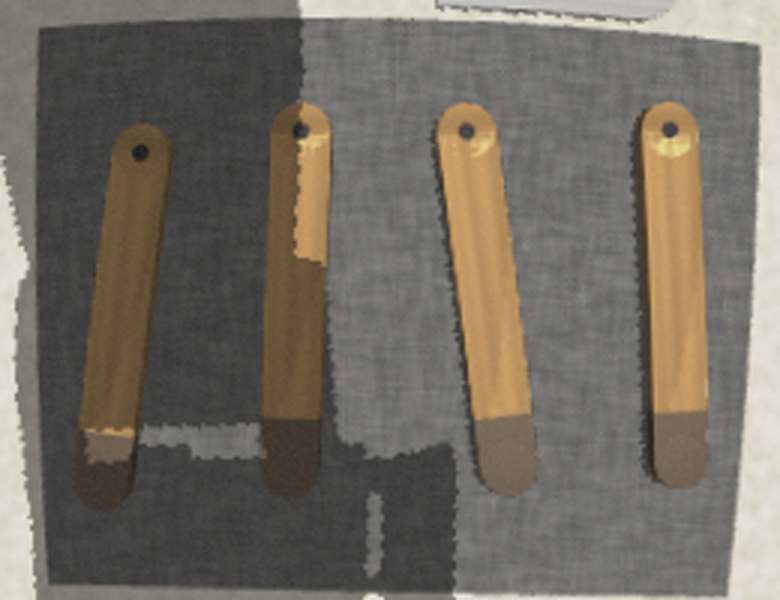

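View pics/w1s.png

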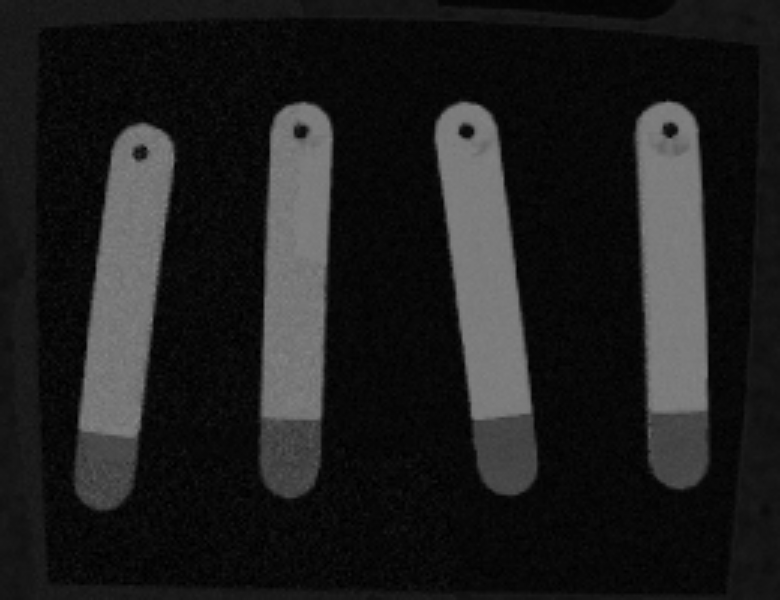

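Saturation (S>36) cleanly separates the whole slats from the pad. I'll move toward the tray and take a second view of the pad on the way.

jog_arm --series '[{"dx": 0, "dy": -0.05, "dz": 0, "rx": 0, "ry": 0, "rz": 0, "gripper": 0.5}, {"dx": 0, "dy": -0.05, "dz": 0, "rx": 0, "ry": 0, "rz": 0, "gripper": 0.5}, {"dx": 0, "dy": -0.05, "dz": 0, "rx": 0, "ry": 0, "rz": 0, "gripper": 0.5}, {"dx": 0, "dy": 0, "dz": 0, "rx": 0, "ry": 0, "rz": 0, "gripper": 0.5}, {"dx": 0, "dy": 0, "dz": 0, "rx": 0, "ry": 0, "rz": 0, "gripper": 0.5}]'

```text
t: 2.15
eef_pos: [590.2, 77.8, 297.8]
tcp_rot: [-1.571, -0.0, 1.828]
ft_force: [0.6, 0.0, -0.0]
opening: 0.5
```

```bash
python3 w.py w2
```

```text
2.15 [590.23  77.84 297.85] [-9.0010e+01 -2.0000e-02  1.0472e+02] 0.4999239541478829 [ 0.6  0.  -0. ] [ 0.02  0.39  1.54  0.    1.22 -1.81] 0.036
```

jog_arm --series '[{"dx": 0, "dy": -0.05, "dz": 0, "rx": 0, "ry": 0, "rz": 0, "gripper": 0.5}, {"dx": 0, "dy": -0.05, "dz": 0, "rx": 0, "ry": 0, "rz": 0, "gripper": 0.5}, {"dx": 0, "dy": -0.05, "dz": 0, "rx": 0, "ry": 0, "rz": 0, "gripper": 0.5}, {"dx": 0, "dy": -0.05, "dz": 0, "rx": 0, "ry": 0, "rz": 0, "gripper": 0.5}, {"dx": 0, "dy": -0.05, "dz": 0, "rx": 0, "ry": 0, "rz": 0, "gripper": 0.5}, {"dx": 0, "dy": 0, "dz": 0, "rx": 0, "ry": 0, "rz": 0, "gripper": 0.5}, {"dx": 0, "dy": 0, "dz": 0, "rx": 0, "ry": 0, "rz": 0, "gripper": 0.5}]'

```text
t: 2.9
eef_pos: [591.0, -171.5, 297.3]
tcp_rot: [-1.57, -0.001, 1.829]
ft_force: [1.0, 1.0, -0.6]
opening: 0.501
```

```bash
python3 w.py w3
```

```text
2.9 [ 591.04 -171.5   297.29] [-8.9980e+01 -5.0000e-02  1.0477e+02] 0.5014081657538687 [ 1.   1.  -0.6] [-0.39  0.42  1.49  0.    1.24 -2.22] 0.034
```

View pics/w2.png

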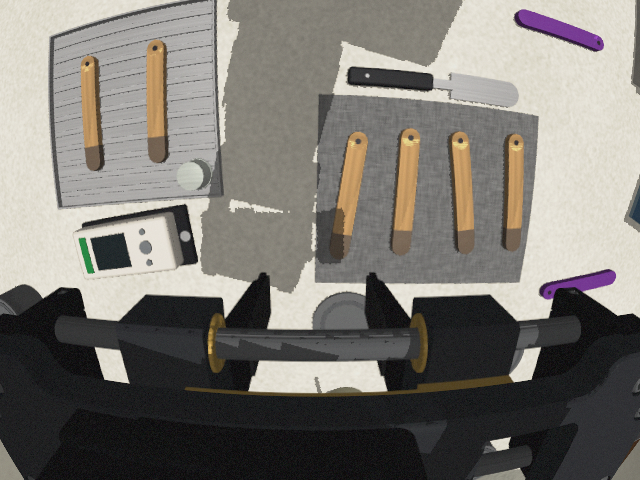

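View pics/w3.png

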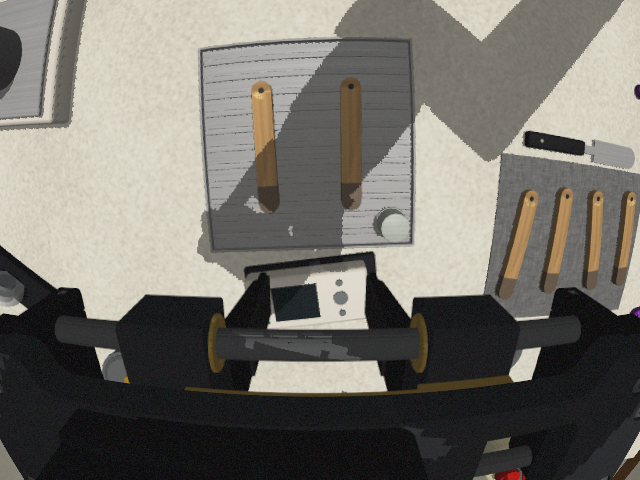

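All three wrist views show all six slats: the tray pair at (264,147) and (350,145) in w3, and the pad row in w1 and w2. I'll measure the centres and angles by casting the outlines onto a plane, and triangulate heights from the holes.

```bash
cat >> h.py <<'E'
import pickle
def slats(im,amin=900):
    hsv=cv2.cvtColor(im,cv2.COLOR_RGB2HSV)
    m=((hsv[...,1]>40)&(hsv[...,0]>=8)&(hsv[...,0]<=24)).astype(np.uint8)*255
    m[270:]=0
    m=cv2.morphologyEx(m,cv2.MORPH_CLOSE,np.ones((3,3)));m=cv2.morphologyEx(m,cv2.MORPH_OPEN,np.ones((5,5)))
    cs,_=cv2.findContours(m,cv2.RETR_EXTERNAL,cv2.CHAIN_APPROX_NONE)
    return [c[:,0,:] for c in cs if cv2.contourArea(c)>amin],m
def rect(P):
    P=P[:,:2].astype(np.float32)
    c,(w,h),a=cv2.minAreaRect(P)
    if w<h: w,h=h,w; a+=90
    a=(a+45)%180-45
    return np.array(c),a,w,h
def hole(im,c):
    # dark blob inside contour in the hole end (upper)
    k=np.zeros(im.shape[:2],np.uint8);cv2.drawContours(k,[c.reshape(-1,1,2)],-1,255,-1);k=cv2.erode(k,np.ones((3,3)))
    top=c[:,1].min();k[top+22:]=0
    v=cv2.cvtColor(im,cv2.COLOR_RGB2HSV)[...,2].astype(float)
    ys,xs=np.nonzero(k);val=v[ys,xs];j=val.argmin();n=(np.hypot(xs-xs[j],ys-ys[j])<5)
    w=np.clip(np.median(val[n])*0.75-val[n],0,None)
    return np.array([(xs[n]*w).sum(),(ys[n]*w).sum()])/w.sum()
E
python3 - <<'E'
from h import *
H={}
for n in ("w1","w2","w3"):
    p,r,im=pickle.load(open(n+".pkl","rb"));pose=(p,r)
    cs,m=slats(im)
    for c in cs:
        P0=plane("wrist",c,8,pose); z=8 if P0[:,1].mean()>0 else 12
        P=plane("wrist",c,z,pose); cc,a,w,h=rect(P); 
        if w<140 or w>180: print("skip",n,c.mean(0),w,h);continue
        hu=hole(im,c); key=round(cc[1]/35)
        H.setdefault(key,[]).append((n,ray("wrist",hu,pose),hu,cc,a))
        print(n,cc.round(1),"ang",round(a,2),round(w,1),round(h,1),"hole",hu.round(1),plane("wrist",hu,z+6,pose)[0,:2].round(1))
for k,v in H.items():
    if len(v)<2: continue
    A=np.zeros((3,3));b=np.zeros(3)
    for _,(o,d),*_ in v:
        d=d[0]/np.linalg.norm(d);Q=np.eye(3)-np.outer(d,d);A+=Q;b+=Q@o
    X=np.linalg.solve(A,b);print(k,len(v),"hole 3D",X.round(1))
E
```

```text
w1 [573.4 111.7] ang 5.65 160.8 27.5 hole [236.4 110.4] [505.5 104.9]
w1 [507.2 327.4] ang 18.4 159.9 27.6 hole [403.1 101.9] [445.  293.9]
w1 [529.8 253.9] ang 22.45 160.9 26.0 hole [345.  103.3] [466.8 227.7]
w1 [549.9 179.3] ang 12.16 160.5 25.5 hole [288.8 103.1] [483.3 163.9]
w1 [ 539.6 -249.8] ang 17.82 161.6 35.1 hole [16.1 58.7] [ 475.9 -270.1]
w1 [ 510.2 -152.1] ang 15.53 160.2 32.7 hole [66.2 40.5] [ 445.7 -170. ]
w2 [507.4 327.4] ang 19.01 159.5 31.3 hole [515.9 142.3] [442.2 305.5]
w2 [573.9 112. ] ang 5.64 160.2 26.1 hole [357.8 140.9] [505.7 104.9]
w2 [530.2 254.1] ang 22.5 161.2 29.0 hole [460.2 140.2] [466.5 227.8]
w2 [549.8 179.6] ang 12.17 160.0 27.6 hole [410.5 137.2] [483.  165.2]
w2 [ 539.9 -249.9] ang 17.91 160.5 31.5 hole [86.8 63.4] [ 476.  -270.2]
w2 [ 510.2 -152.3] ang 15.57 159.4 28.8 hole [154.4  47.7] [ 445.6 -169.9]
skip w3 [624.97126437 231.35632184] 133.52957153320312 37.142818450927734
skip w3 [593.59217877 231.05027933] 129.6666259765625 34.62285232543945
skip w3 [520.64130435 230.77173913] 117.06903839111328 31.993968963623047
skip w3 [558.64516129 229.81182796] 122.1895980834961 33.47016525268555
w3 [ 540.6 -249.6] ang 17.85 160.1 26.0 hole [260.7  90. ] [ 476.1 -270.2]
w3 [ 510.4 -152. ] ang 15.35 158.7 25.2 hole [350.6  86. ] [ 445.5 -169.9]
3 2 hole 3D [505.6 104.9  14. ]
9 2 hole 3D [449.1 287.7  45.7]
7 2 hole 3D [466.7 227.7  14.2]
5 2 hole 3D [483.5 164.3  17.9]
-7 3 hole 3D [ 476.  -270.2   17.9]
-4 3 hole 3D [ 445.6 -169.9   18. ]
```

The measurements agree:
- **Pad slats:** tops at about 14 mm.
- **Bottom pair:** tops at 18 mm, A at (510.3, -152.1) and 15.5°, B at (540.3, -249.8) and 17.85°, spaced 102.2 mm.
- **Targets for the cross slats:** (574.3, -186.3) and (476.4, -215.6) at yaw 16.7°.

Before picking I'll check the gripper body's clearance to the can, then start with slat 1.

```bash
python3 - <<'E'
from h import *
a=plane("scene",[[453,256]],90)[0];b=plane("side",[[354.5,143]],90)[0]
print("can",a.round(),b.round())
can=(a+b)[:2]/2
for c,ang in [((573.6,112),5.65),((550,179.5),12.17),((530,254),22.47),((507.3,327.4),18.6)]:
    u=np.array([np.cos(np.radians(ang)),np.sin(np.radians(ang))]);v=np.array([-u[1],u[0]]);d=can-np.array(c)
    print("along",round(d@u-50-37.5),"across",round(abs(d@v)-50-90))
pose=pickle.load(open("w3.pkl","rb"))[:2]
print("pot",plane("wrist",[[397,227]],34,pose).round())
E
```

```text
can [700. 335.  90.] [703. 333.  90.]
along 62 across 69
along 93 across -21
along 102 across -132
along 99 across -84
pot [[591. -74.  34.]]
```

jog_arm --series '[{"dx": -0.0022, "dy": 0.0356, "dz": -0.0284, "rx": 0, "ry": 0, "rz": -1.15, "gripper": 0.5}, {"dx": -0.0022, "dy": 0.0356, "dz": -0.0284, "rx": 0, "ry": 0, "rz": -1.15, "gripper": 0.5}, {"dx": -0.0022, "dy": 0.0356, "dz": -0.0284, "rx": 0, "ry": 0, "rz": -1.15, "gripper": 0.5}, {"dx": -0.0022, "dy": 0.0356, "dz": -0.0284, "rx": 0, "ry": 0, "rz": -1.15, "gripper": 0.5}, {"dx": -0.0022, "dy": 0.0356, "dz": -0.0284, "rx": 0, "ry": 0, "rz": -1.15, "gripper": 0.5}, {"dx": -0.0022, "dy": 0.0356, "dz": -0.0284, "rx": 0, "ry": 0, "rz": -1.15, "gripper": 0.5}, {"dx": -0.0022, "dy": 0.0356, "dz": -0.0284, "rx": 0, "ry": 0, "rz": -1.15, "gripper": 0.5}, {"dx": -0.0022, "dy": 0.0356, "dz": -0.0284, "rx": 0, "ry": 0, "rz": -1.15, "gripper": 0.5}, {"dx": 0, "dy": 0, "dz": 0, "rx": 0, "ry": 0, "rz": 0, "gripper": 0.5}, {"dx": 0, "dy": 0, "dz": 0, "rx": 0, "ry": 0, "rz": 0, "gripper": 0.5}]'

```text
t: 3.95
eef_pos: [572.4, 114.9, 70.3]
tcp_rot: [-1.57, -0.0, 1.673]
ft_force: [-0.4, -1.0, 0.5]
opening: 0.498
```

```bash
python3 w.py w4
```

```text
3.95 [572.43 114.87  70.28] [-8.995e+01 -1.000e-02  9.583e+01] 0.49839397519614487 [-0.4 -1.   0.5] [ 0.08  0.63  1.8   0.    0.71 -1.59] 0.045
```

View pics/w4.png

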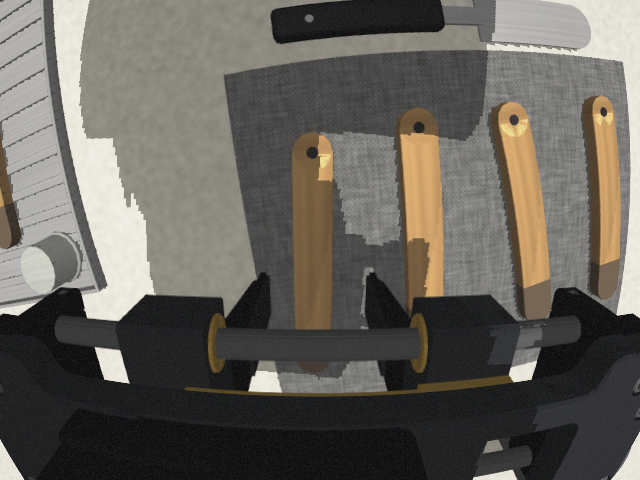

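```bash
cat > s.py <<'E'
from h import *
s=env.state()
print(round(s["t"],2),s["eef_pos"].round(2),np.degrees(s["tcp_rot"]).round(2),round(s["opening"],3),s["ft_force"].round(1))
E
python3 s.py; python3 - <<'E'
from h import *
p,r,im=pickle.load(open("w4.pkl","rb"));cs,m=slats(im,500)
for c in cs:
    P=plane("wrist",c,8,(p,r));cc,a,w,h=rect(P);print(cc.round(1),round(a,2),round(w),round(h,1), c.mean(0).round())
# two sections of first slat
hsv=cv2.cvtColor(im,cv2.COLOR_RGB2HSV)[...,1]
for row in (190,220,250): 
    xs=np.nonzero(hsv[row,270:360]>40)[0]+270; print(row,xs.min(),xs.max(),plane("wrist",[[xs.min()-.5,row],[xs.max()+.5,row]],8,(p,r))[:,:2].mean(0))
E
```

```text
4.0 [573.05 113.77  70.98] [-90.03  -0.    95.73] 0.501 [ 0.3 -0.3  1.3]
[ 551.7 -131.9] -5.68 83 26.3 [  6. 200.]
[536.1 107.9] 5.79 85 25.0 [312. 205.]
[522.3 173.9] 11.98 104 27.2 [420. 193.]
[512.2 246.7] 22.4 123 30.4 [521. 189.]
[497.4 324.3] 18.43 139 34.5 [603. 185.]
190 292 332 [528.49361951 107.08747502]
220 292 332 [546.80238085 108.90819504]
250 293 332 [565.72002909 111.08817043]
```

jog_arm --series '[{"dx": 0, "dy": -0.001, "dz": -0.0185, "rx": 0, "ry": 0, "rz": 0, "gripper": 0.5}, {"dx": 0, "dy": 0, "dz": -0.0185, "rx": 0, "ry": 0, "rz": 0, "gripper": 0.5}, {"dx": 0, "dy": 0, "dz": -0.0185, "rx": 0, "ry": 0, "rz": 0, "gripper": 0.5}, {"dx": 0, "dy": 0, "dz": 0, "rx": 0, "ry": 0, "rz": 0, "gripper": 0.5}, {"dx": 0, "dy": 0, "dz": 0, "rx": 0, "ry": 0, "rz": 0, "gripper": 0.5}]'

```text
t: 4.5
eef_pos: [573.6, 111.0, 16.0]
tcp_rot: [-1.572, -0.0, 1.668]
ft_force: [-0.0, 0.2, 0.3]
opening: 0.5
```

```bash
python3 s.py
```

```text
4.5 [573.62 110.96  16.02] [-90.05  -0.    95.54] 0.5 [-0.   0.2  0.3]
```

jog_arm --series '[{"dx": 0, "dy": 0, "dz": 0, "rx": 0, "ry": 0, "rz": 0, "gripper": 0}, {"dx": 0, "dy": 0, "dz": 0, "rx": 0, "ry": 0, "rz": 0, "gripper": 0}, {"dx": 0, "dy": 0, "dz": 0, "rx": 0, "ry": 0, "rz": 0, "gripper": 0}, {"dx": 0, "dy": 0, "dz": 0, "rx": 0, "ry": 0, "rz": 0, "gripper": 0}, {"dx": 0, "dy": 0, "dz": 0, "rx": 0, "ry": 0, "rz": 0, "gripper": 0}]'

```text
t: 5.0
eef_pos: [573.3, 111.3, 15.4]
tcp_rot: [-1.571, -0.0, 1.668]
ft_force: [-0.8, -0.4, 6.5]
opening: 0.245
```

jog_arm --series '[{"dx": 0, "dy": 0, "dz": 0.03, "rx": 0, "ry": 0, "rz": 0, "gripper": 0}, {"dx": 0, "dy": 0, "dz": 0.05, "rx": 0, "ry": 0, "rz": 0, "gripper": 0}]'

```text
t: 5.2
eef_pos: [571.7, 111.1, 93.4]
tcp_rot: [-1.565, -0.0, 1.668]
ft_force: [1.2, -0.1, -0.3]
opening: 0.247
```

jog_arm --series '[{"dx": 0, "dy": -0.0248, "dz": 0, "rx": 0, "ry": 0, "rz": -6.575, "gripper": 0}, {"dx": 0, "dy": -0.0248, "dz": 0, "rx": 0, "ry": 0, "rz": -6.575, "gripper": 0}, {"dx": 0, "dy": -0.0248, "dz": 0, "rx": 0, "ry": 0, "rz": -6.575, "gripper": 0}, {"dx": 0, "dy": -0.0248, "dz": 0, "rx": 0, "ry": 0, "rz": -6.575, "gripper": 0}, {"dx": 0, "dy": -0.0248, "dz": 0, "rx": 0, "ry": 0, "rz": -6.575, "gripper": 0}, {"dx": 0, "dy": -0.0248, "dz": 0, "rx": 0, "ry": 0, "rz": -6.575, "gripper": 0}, {"dx": 0, "dy": -0.0248, "dz": 0, "rx": 0, "ry": 0, "rz": -6.575, "gripper": 0}, {"dx": 0, "dy": -0.0248, "dz": 0, "rx": 0, "ry": 0, "rz": -6.575, "gripper": 0}, {"dx": 0, "dy": -0.0248, "dz": 0, "rx": 0, "ry": 0, "rz": -6.575, "gripper": 0}, {"dx": 0, "dy": -0.0248, "dz": 0, "rx": 0, "ry": 0, "rz": -6.575, "gripper": 0}, {"dx": 0, "dy": -0.0248, "dz": 0, "rx": 0, "ry": 0, "rz": -6.575, "gripper": 0}, {"dx": 0, "dy": -0.0248, "dz": 0, "rx": 0, "ry": 0, "rz": -6.575, "gripper": 0}]'

```text
t: 6.4
eef_pos: [573.0, -187.3, 94.9]
tcp_rot: [-1.571, 0.0, 0.286]
ft_force: [-0.1, 0.4, -0.1]
opening: 0.246
```

jog_arm --series '[{"dx": 0, "dy": 0, "dz": 0, "rx": 0, "ry": 0, "rz": 0, "gripper": 0}, {"dx": 0, "dy": 0, "dz": 0, "rx": 0, "ry": 0, "rz": 0, "gripper": 0}]'

```text
t: 6.6
eef_pos: [572.9, -186.3, 94.7]
tcp_rot: [-1.57, 0.0, 0.292]
ft_force: [-0.1, -0.5, -1.4]
opening: 0.249
```

```bash
python3 w.py w5; python3 s.py;python3 - <<'E'
from h import *
save("side5",env.read_camera("side"))
E
python3 s.py
```

```text
6.6 [ 572.89 -186.33   94.74] [-8.997e+01  2.000e-02  1.672e+01] 0.24909013278655845 [-0.1 -0.5 -1.4] [-0.42  0.61  1.74  0.    0.79 -0.72] 0.021
6.65 [ 572.95 -185.76   94.8 ] [-8.997e+01  2.000e-02  1.677e+01] 0.248 [-0.4 -0.9  0.1]
6.7 [ 573.05 -185.47   94.85] [-8.998e+01  1.000e-02  1.679e+01] 0.247 [ 0.4  0.2 -0.1]
```

View pics/w5.png

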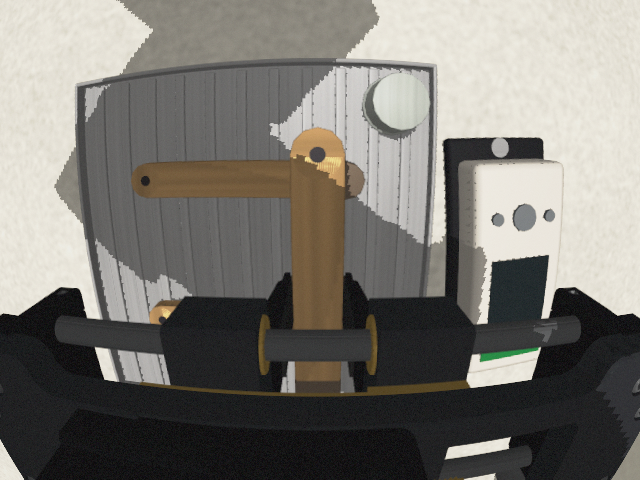

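View pics/side5.png

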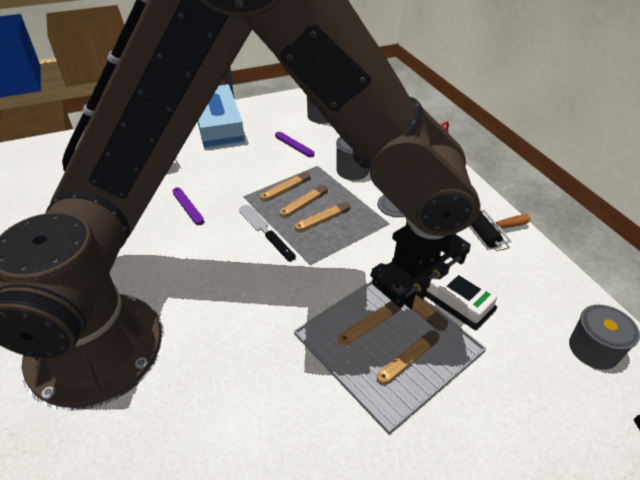

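The slat is held and level, with its hole at (317,155) in the wrist view. I'll check its lengthwise offset in the jaws.

```bash
python3 - <<'E'
from h import *
p,r,im=pickle.load(open("w5.pkl","rb"))
P=plane("wrist",[[317.3,154.7]],p[2]-1,(p,r))[0]
R=Ro.from_euler("xyz",r).as_matrix();print(P,((P-p)@R).round(1))
# edges of held slat
S=cv2.cvtColor(im,cv2.COLOR_RGB2HSV)[...,1]
for row in (230,260):
    xs=np.nonzero(S[row,270:370]>60)[0]+270;Q=plane("wrist",[[xs.min()-.5,row],[xs.max()+.5,row]],p[2]-1,(p,r));print(row,((Q-p)@R).round(1))
E
```

```text
[ 553.99114257 -120.72243039   93.73920262] [ 0.8  1.  68.3]
230 [[-11.1   1.   35.2]
 [ 12.4   1.   35.2]]
260 [[-10.9   1.   21.2]
 [ 12.7   1.   21.2]]
```

jog_arm --series '[{"dx": 0.0013, "dy": -0.001, "dz": -0.02, "rx": 0, "ry": 0, "rz": 0, "gripper": 0}, {"dx": 0, "dy": 0, "dz": -0.02, "rx": 0, "ry": 0, "rz": 0, "gripper": 0}, {"dx": 0, "dy": 0, "dz": -0.015, "rx": 0, "ry": 0, "rz": 0, "gripper": 0}, {"dx": 0, "dy": 0, "dz": -0.006, "rx": 0, "ry": 0, "rz": 0, "gripper": 0}, {"dx": 0, "dy": 0, "dz": 0, "rx": 0, "ry": 0, "rz": 0, "gripper": 0}, {"dx": 0, "dy": 0, "dz": 0, "rx": 0, "ry": 0, "rz": 0, "gripper": 0}]'

```text
t: 7.3
eef_pos: [574.8, -187.2, 34.5]
tcp_rot: [-1.571, -0.001, 0.291]
ft_force: [-0.4, -0.5, -0.3]
opening: 0.248
```

```bash
python3 s.py
```

```text
7.3 [ 574.79 -187.22   34.47] [-9.002e+01 -3.000e-02  1.670e+01] 0.248 [-0.4 -0.5 -0.3]
```

jog_arm --series '[{"dx": 0, "dy": 0, "dz": -0.001, "rx": 0, "ry": 0, "rz": 0, "gripper": 0}, {"dx": 0, "dy": 0, "dz": -0.001, "rx": 0, "ry": 0, "rz": 0, "gripper": 0}, {"dx": 0, "dy": 0, "dz": 0, "rx": 0, "ry": 0, "rz": 0, "gripper": 0}]'

```text
t: 7.6
eef_pos: [574.6, -187.4, 32.2]
tcp_rot: [-1.571, -0.0, 0.291]
ft_force: [-0.3, -0.1, -1.0]
opening: 0.251
```

jog_arm --series '[{"dx": 0, "dy": 0, "dz": -0.0005, "rx": 0, "ry": 0, "rz": 0, "gripper": 0}, {"dx": 0, "dy": 0, "dz": 0, "rx": 0, "ry": 0, "rz": 0, "gripper": 0}]'

```text
t: 7.8
eef_pos: [574.5, -187.3, 31.5]
tcp_rot: [-1.571, -0.0, 0.291]
ft_force: [-0.1, -0.1, -0.4]
opening: 0.25
```

jog_arm --series '[{"dx": 0, "dy": 0, "dz": -0.0005, "rx": 0, "ry": 0, "rz": 0, "gripper": 0}, {"dx": 0, "dy": 0, "dz": 0, "rx": 0, "ry": 0, "rz": 0, "gripper": 0}]'

```text
t: 8.0
eef_pos: [574.5, -187.3, 31.4]
tcp_rot: [-1.571, -0.0, 0.291]
ft_force: [-2.0, 0.6, 5.3]
opening: 0.25
```

Contact came at TCP z 31.4 with 5 N, so I'll release and rise.

jog_arm --series '[{"dx": 0, "dy": 0, "dz": 0, "rx": 0, "ry": 0, "rz": 0, "gripper": 0.3}, {"dx": 0, "dy": 0, "dz": 0, "rx": 0, "ry": 0, "rz": 0, "gripper": 0.45}, {"dx": 0, "dy": 0, "dz": 0, "rx": 0, "ry": 0, "rz": 0, "gripper": 0.5}, {"dx": 0, "dy": 0, "dz": 0.02, "rx": 0, "ry": 0, "rz": 0, "gripper": 0.5}, {"dx": 0, "dy": 0, "dz": 0.04, "rx": 0, "ry": 0, "rz": 0, "gripper": 0.5}]'

```text
t: 8.5
eef_pos: [573.2, -186.8, 89.1]
tcp_rot: [-1.567, 0.004, 0.291]
ft_force: [0.9, -0.5, -0.0]
opening: 0.495
```

jog_arm --series '[{"dx": 0.0014, "dy": 0.0013, "dz": 0.0172, "rx": 0, "ry": 0, "rz": 7.34, "gripper": 0.5}, {"dx": 0.0014, "dy": 0.0013, "dz": 0.0172, "rx": 0, "ry": 0, "rz": 7.34, "gripper": 0.5}, {"dx": 0.0014, "dy": 0.0013, "dz": 0.0172, "rx": 0, "ry": 0, "rz": 7.34, "gripper": 0.5}, {"dx": 0.0014, "dy": 0.0013, "dz": 0.0172, "rx": 0, "ry": 0, "rz": 7.34, "gripper": 0.5}, {"dx": 0.0014, "dy": 0.0013, "dz": 0.0172, "rx": 0, "ry": 0, "rz": 7.34, "gripper": 0.5}, {"dx": 0.0014, "dy": 0.0013, "dz": 0.0172, "rx": 0, "ry": 0, "rz": 7.34, "gripper": 0.5}, {"dx": 0.0014, "dy": 0.0013, "dz": 0.0172, "rx": 0, "ry": 0, "rz": 7.34, "gripper": 0.5}, {"dx": 0.0014, "dy": 0.0013, "dz": 0.0172, "rx": 0, "ry": 0, "rz": 7.34, "gripper": 0.5}, {"dx": 0.0014, "dy": 0.0013, "dz": 0.0172, "rx": 0, "ry": 0, "rz": 7.34, "gripper": 0.5}, {"dx": 0.0014, "dy": 0.0013, "dz": 0.0172, "rx": 0, "ry": 0, "rz": 7.34, "gripper": 0.5}, {"dx": 0.0014, "dy": 0.0013, "dz": 0.0172, "rx": 0, "ry": 0, "rz": 7.34, "gripper": 0.5}, {"dx": 0.0014, "dy": 0.0013, "dz": 0.0172, "rx": 0, "ry": 0, "rz": 7.34, "gripper": 0.5}]'

```text
t: 9.7
eef_pos: [591.2, -171.6, 297.9]
tcp_rot: [-1.571, -0.0, 1.833]
ft_force: [-0.4, -1.2, 0.1]
opening: 0.5
```

jog_arm --series '[{"dx": 0, "dy": 0, "dz": 0, "rx": 0, "ry": 0, "rz": 0, "gripper": 0.5}, {"dx": 0, "dy": 0, "dz": 0, "rx": 0, "ry": 0, "rz": 0, "gripper": 0.5}]'

```text
t: 9.9
eef_pos: [591.1, -171.6, 296.8]
tcp_rot: [-1.571, -0.0, 1.825]
ft_force: [0.9, 0.0, -1.1]
opening: 0.498
```

```bash
python3 w.py w6; python3 - <<'E'
from h import *
p,r,im=pickle.load(open("w6.pkl","rb"))
cs,m=slats(im,500)
k=np.zeros_like(m)
for c in cs: print(c.mean(0).round(),c.min(0),c.max(0),cv2.contourArea(c))
cv2.imwrite("pics/w6m.png",cv2.resize(m[60:260,190:450],None,fx=3,fy=3));save("w6c",cv2.resize(im[60:260,190:450],None,fx=3,fy=3))
E
```

```text
9.9 [ 591.09 -171.63  296.79] [-8.9990e+01 -1.0000e-02  1.0454e+02] 0.4982941800995447 [ 0.9  0.  -1.1] [-0.39  0.42  1.49  0.    1.24 -2.21] 0.014
[626. 230.] [615 190] [636 269] 981.0
[594. 230.] [585 189] [603 269] 1124.5
[559. 229.] [545 187] [573 269] 1294.5
[308. 152.] [242  77] [376 212] 6999.0
```

View pics/w6c.png

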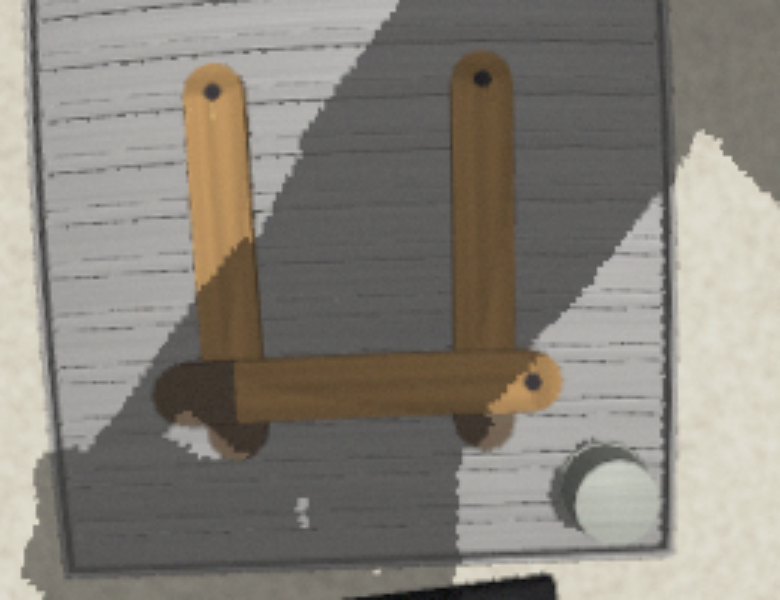

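View pics/w6m.png

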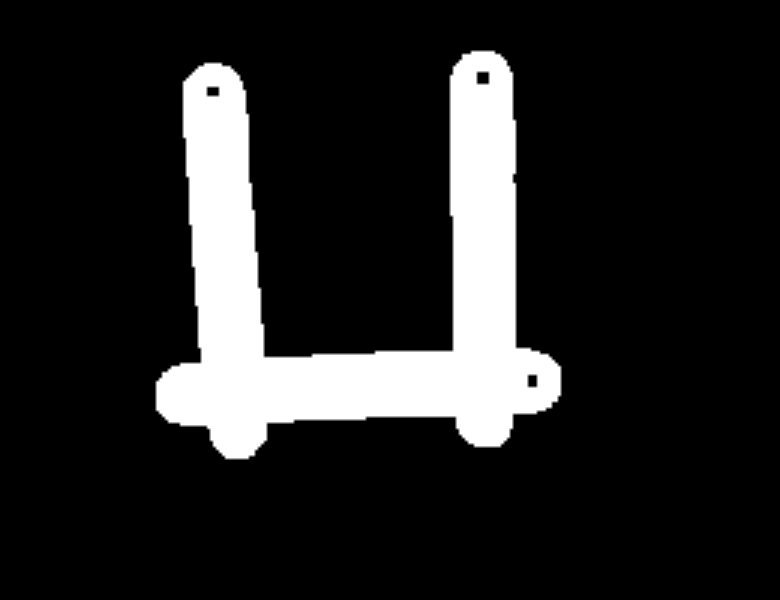

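```bash
cat > m1.py <<'E'
from h import *
p,r,im=pickle.load(open("w6.pkl","rb"));pose=(p,r)
cs,m=slats(im,500);c=[c for c in cs if cv2.contourArea(c)>5000][0]
u=np.array([np.cos(np.radians(16.67)),np.sin(np.radians(16.67))]);v=np.array([-u[1],u[0]]);C=np.array([525.3,-200.95])
P=plane("wrist",c,24,pose)[:,:2]-C;a,b=P@u,P@v
print("ends along v",b.min(),b.max(),"mid",(b.min()+b.max())/2)
for lo,hi in [(-32,-10),(10,32)]:
    k=(abs(b)<33)&(b>lo)&(b<hi)&(a>20); print([ (round(np.median(a[k&(a<50)]),1)),round(np.median(a[k&(a>50)]),1)])
# angle
k=(abs(b)<33)&(a>20)
f1=np.polyfit(b[k&(a<50)],a[k&(a<50)],1);f2=np.polyfit(b[k&(a>50)],a[k&(a>50)],1);print(f1,f2,"angle deg",-np.degrees(np.arctan((f1[0]+f2[0])/2)),"a mid",(f1[1]+f2[1])/2)
h=plane("wrist",[[190+533/3-.3,60+381/3-.3]],30,pose)[0,:2]-C;print("hole",h@u,h@v)
# bottom pair check by holes vs w3
for uv in [(190+212/3-.3,60+91.5/3-.3),(190+482/3-.3,60+77.5/3-.3)]:
    print(plane("wrist",[uv],18,pose)[0,:2].round(1))
E
python3 m1.py
```

```text
ends along v -79.83547441051742 78.85513513112032 mid -0.49016963969855
[np.float64(39.7), np.float64(63.9)]
[np.float64(39.4), np.float64(64.1)]
[-5.4446273e-03  3.9511902e+01] [1.13590464e-03 6.40991297e+01] angle deg 0.12343562078196837 a mid 51.80551586963048
hole 51.388003198479204 67.72816095631148
[ 476.1 -270.2]
[ 445.3 -170. ]
```

Slat 1 lies at +51.8 mm along the pair's axis, -0.5 mm off centre and within 0.1° of square. The bottom pair's holes are unchanged. Slat 2 is next.

jog_arm --series '[{"dx": -0.0046, "dy": 0.039, "dz": -0.0253, "rx": 0, "ry": 0, "rz": -0.29, "gripper": 0.5}, {"dx": -0.0046, "dy": 0.039, "dz": -0.0253, "rx": 0, "ry": 0, "rz": -0.29, "gripper": 0.5}, {"dx": -0.0046, "dy": 0.039, "dz": -0.0253, "rx": 0, "ry": 0, "rz": -0.29, "gripper": 0.5}, {"dx": -0.0046, "dy": 0.039, "dz": -0.0253, "rx": 0, "ry": 0, "rz": -0.29, "gripper": 0.5}, {"dx": -0.0046, "dy": 0.039, "dz": -0.0253, "rx": 0, "ry": 0, "rz": -0.29, "gripper": 0.5}, {"dx": -0.0046, "dy": 0.039, "dz": -0.0253, "rx": 0, "ry": 0, "rz": -0.29, "gripper": 0.5}, {"dx": -0.0046, "dy": 0.039, "dz": -0.0253, "rx": 0, "ry": 0, "rz": -0.29, "gripper": 0.5}, {"dx": -0.0046, "dy": 0.039, "dz": -0.0253, "rx": 0, "ry": 0, "rz": -0.29, "gripper": 0.5}, {"dx": -0.0046, "dy": 0.039, "dz": -0.0253, "rx": 0, "ry": 0, "rz": -0.29, "gripper": 0.5}, {"dx": 0, "dy": 0, "dz": 0, "rx": 0, "ry": 0, "rz": 0, "gripper": 0.5}, {"dx": 0, "dy": 0, "dz": 0, "rx": 0, "ry": 0, "rz": 0, "gripper": 0.5}, {"dx": 0, "dy": 0, "dz": 0, "rx": 0, "ry": 0, "rz": 0, "gripper": 0.5}]'

```text
t: 11.15
eef_pos: [550.1, 178.5, 69.8]
tcp_rot: [-1.571, 0.0, 1.781]
ft_force: [0.4, -0.4, 0.3]
opening: 0.501
```

```bash
python3 s.py
```

```text
11.15 [550.06 178.52  69.77] [-90.     0.   102.05] 0.501 [ 0.4 -0.4  0.3]
```

jog_arm --series '[{"dx": 0, "dy": 0.0003, "dz": -0.0182, "rx": 0, "ry": 0, "rz": 0, "gripper": 0.5}, {"dx": 0, "dy": 0, "dz": -0.0182, "rx": 0, "ry": 0, "rz": 0, "gripper": 0.5}, {"dx": 0, "dy": 0, "dz": -0.0182, "rx": 0, "ry": 0, "rz": 0, "gripper": 0.5}, {"dx": 0, "dy": 0, "dz": 0, "rx": 0, "ry": 0, "rz": 0, "gripper": 0.5}, {"dx": 0, "dy": 0, "dz": 0, "rx": 0, "ry": 0, "rz": 0, "gripper": 0.5}, {"dx": 0, "dy": 0, "dz": 0, "rx": 0, "ry": 0, "rz": 0, "gripper": 0}, {"dx": 0, "dy": 0, "dz": 0, "rx": 0, "ry": 0, "rz": 0, "gripper": 0}, {"dx": 0, "dy": 0, "dz": 0, "rx": 0, "ry": 0, "rz": 0, "gripper": 0}, {"dx": 0, "dy": 0, "dz": 0, "rx": 0, "ry": 0, "rz": 0, "gripper": 0}, {"dx": 0, "dy": 0, "dz": 0, "rx": 0, "ry": 0, "rz": 0, "gripper": 0}]'

```text
t: 12.15
eef_pos: [550.0, 179.6, 15.4]
tcp_rot: [-1.571, -0.0, 1.783]
ft_force: [-0.5, -2.3, 4.4]
opening: 0.25
```

jog_arm --series '[{"dx": 0, "dy": 0, "dz": 0.03, "rx": 0, "ry": 0, "rz": 0, "gripper": 0}, {"dx": 0, "dy": 0, "dz": 0.05, "rx": 0, "ry": 0, "rz": 0, "gripper": 0}]'

```text
t: 12.35
eef_pos: [548.5, 179.3, 93.5]
tcp_rot: [-1.565, -0.0, 1.783]
ft_force: [-0.2, 0.8, -0.1]
opening: 0.249
```

jog_arm --series '[{"dx": -0.00614, "dy": -0.03296, "dz": 0, "rx": 0, "ry": 0, "rz": -7.125, "gripper": 0}, {"dx": -0.00614, "dy": -0.03296, "dz": 0, "rx": 0, "ry": 0, "rz": -7.125, "gripper": 0}, {"dx": -0.00614, "dy": -0.03296, "dz": 0, "rx": 0, "ry": 0, "rz": -7.125, "gripper": 0}, {"dx": -0.00614, "dy": -0.03296, "dz": 0, "rx": 0, "ry": 0, "rz": -7.125, "gripper": 0}, {"dx": -0.00614, "dy": -0.03296, "dz": 0, "rx": 0, "ry": 0, "rz": -7.125, "gripper": 0}, {"dx": -0.00614, "dy": -0.03296, "dz": 0, "rx": 0, "ry": 0, "rz": -7.125, "gripper": 0}, {"dx": -0.00614, "dy": -0.03296, "dz": 0, "rx": 0, "ry": 0, "rz": -7.125, "gripper": 0}, {"dx": -0.00614, "dy": -0.03296, "dz": 0, "rx": 0, "ry": 0, "rz": -7.125, "gripper": 0}, {"dx": -0.00614, "dy": -0.03296, "dz": 0, "rx": 0, "ry": 0, "rz": -7.125, "gripper": 0}, {"dx": -0.00614, "dy": -0.03296, "dz": 0, "rx": 0, "ry": 0, "rz": -7.125, "gripper": 0}, {"dx": -0.00614, "dy": -0.03296, "dz": 0, "rx": 0, "ry": 0, "rz": -7.125, "gripper": 0}, {"dx": -0.00614, "dy": -0.03296, "dz": 0, "rx": 0, "ry": 0, "rz": -7.125, "gripper": 0}]'

```text
t: 13.55
eef_pos: [475.8, -217.2, 95.0]
tcp_rot: [-1.571, -0.0, 0.285]
ft_force: [1.0, -0.2, -1.0]
opening: 0.245
```

jog_arm --series '[{"dx": 0, "dy": 0, "dz": 0, "rx": 0, "ry": 0, "rz": 0, "gripper": 0}, {"dx": 0, "dy": 0, "dz": 0, "rx": 0, "ry": 0, "rz": 0, "gripper": 0}, {"dx": 0, "dy": 0, "dz": 0, "rx": 0, "ry": 0, "rz": 0, "gripper": 0}]'

```text
t: 13.85
eef_pos: [476.2, -215.1, 95.0]
tcp_rot: [-1.57, 0.0, 0.292]
ft_force: [-0.2, -0.3, -0.5]
opening: 0.251
```

```bash
python3 w.py w7; python3 s.py
```

```text
13.85 [ 476.19 -215.12   95.  ] [-8.998e+01  1.000e-02  1.674e+01] 0.2508527708690012 [-0.2 -0.3 -0.5] [-0.55  0.53  1.94  0.    0.68 -0.84] 0.01
13.9 [ 476.28 -214.95   95.02] [-8.998e+01  1.000e-02  1.676e+01] 0.252 [ 0.6  0.2 -0.5]
```

View pics/w7.png

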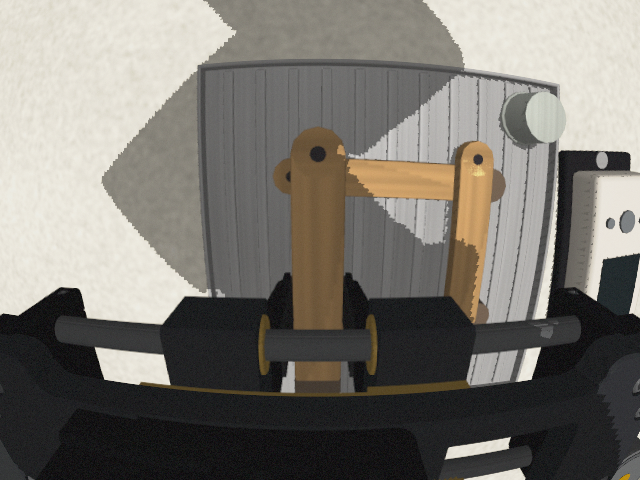

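The held slat's hole sits at the same pixel as before, (318,154), so it's centred lengthwise. Lowering it.

jog_arm --series '[{"dx": 0, "dy": 0, "dz": -0.02, "rx": 0, "ry": 0, "rz": 0, "gripper": 0}, {"dx": 0, "dy": 0, "dz": -0.02, "rx": 0, "ry": 0, "rz": 0, "gripper": 0}, {"dx": 0, "dy": 0, "dz": -0.015, "rx": 0, "ry": 0, "rz": 0, "gripper": 0}, {"dx": 0, "dy": 0, "dz": -0.006, "rx": 0, "ry": 0, "rz": 0, "gripper": 0}, {"dx": 0, "dy": 0, "dz": 0, "rx": 0, "ry": 0, "rz": 0, "gripper": 0}, {"dx": 0, "dy": 0, "dz": -0.001, "rx": 0, "ry": 0, "rz": 0, "gripper": 0}, {"dx": 0, "dy": 0, "dz": -0.001, "rx": 0, "ry": 0, "rz": 0, "gripper": 0}, {"dx": 0, "dy": 0, "dz": 0, "rx": 0, "ry": 0, "rz": 0, "gripper": 0}]'

```text
t: 14.7
eef_pos: [476.4, -216.0, 32.5]
tcp_rot: [-1.571, -0.001, 0.291]
ft_force: [0.6, -0.3, 0.3]
opening: 0.248
```

jog_arm --series '[{"dx": 0, "dy": 0, "dz": -0.0005, "rx": 0, "ry": 0, "rz": 0, "gripper": 0}, {"dx": 0, "dy": 0, "dz": 0, "rx": 0, "ry": 0, "rz": 0, "gripper": 0}]'

```text
t: 14.9
eef_pos: [476.2, -216.0, 31.7]
tcp_rot: [-1.571, -0.0, 0.29]
ft_force: [-0.3, -0.3, -0.2]
opening: 0.25
```

jog_arm --series '[{"dx": 0, "dy": 0, "dz": -0.0005, "rx": 0, "ry": 0, "rz": 0, "gripper": 0}, {"dx": 0, "dy": 0, "dz": 0, "rx": 0, "ry": 0, "rz": 0, "gripper": 0}]'

```text
t: 15.1
eef_pos: [476.3, -216.0, 31.4]
tcp_rot: [-1.571, -0.0, 0.29]
ft_force: [-0.9, 0.2, 5.3]
opening: 0.248
```

jog_arm --series '[{"dx": 0, "dy": 0, "dz": 0, "rx": 0, "ry": 0, "rz": 0, "gripper": 0.3}, {"dx": 0, "dy": 0, "dz": 0, "rx": 0, "ry": 0, "rz": 0, "gripper": 0.45}, {"dx": 0, "dy": 0, "dz": 0, "rx": 0, "ry": 0, "rz": 0, "gripper": 0.5}, {"dx": 0, "dy": 0, "dz": 0.02, "rx": 0, "ry": 0, "rz": 0, "gripper": 0.5}, {"dx": 0, "dy": 0, "dz": 0.04, "rx": 0, "ry": 0, "rz": 0, "gripper": 0.5}]'

```text
t: 15.6
eef_pos: [475.1, -215.3, 89.6]
tcp_rot: [-1.567, 0.003, 0.29]
ft_force: [0.8, -0.3, -0.1]
opening: 0.496
```

jog_arm --series '[{"dx": 0.0096, "dy": 0.0037, "dz": 0.0172, "rx": 0, "ry": 0, "rz": 7.34, "gripper": 0.5}, {"dx": 0.0096, "dy": 0.0037, "dz": 0.0172, "rx": 0, "ry": 0, "rz": 7.34, "gripper": 0.5}, {"dx": 0.0096, "dy": 0.0037, "dz": 0.0172, "rx": 0, "ry": 0, "rz": 7.34, "gripper": 0.5}, {"dx": 0.0096, "dy": 0.0037, "dz": 0.0172, "rx": 0, "ry": 0, "rz": 7.34, "gripper": 0.5}, {"dx": 0.0096, "dy": 0.0037, "dz": 0.0172, "rx": 0, "ry": 0, "rz": 7.34, "gripper": 0.5}, {"dx": 0.0096, "dy": 0.0037, "dz": 0.0172, "rx": 0, "ry": 0, "rz": 7.34, "gripper": 0.5}, {"dx": 0.0096, "dy": 0.0037, "dz": 0.0172, "rx": 0, "ry": 0, "rz": 7.34, "gripper": 0.5}, {"dx": 0.0096, "dy": 0.0037, "dz": 0.0172, "rx": 0, "ry": 0, "rz": 7.34, "gripper": 0.5}, {"dx": 0.0096, "dy": 0.0037, "dz": 0.0172, "rx": 0, "ry": 0, "rz": 7.34, "gripper": 0.5}, {"dx": 0.0096, "dy": 0.0037, "dz": 0.0172, "rx": 0, "ry": 0, "rz": 7.34, "gripper": 0.5}, {"dx": 0.0096, "dy": 0.0037, "dz": 0.0172, "rx": 0, "ry": 0, "rz": 7.34, "gripper": 0.5}, {"dx": 0.0096, "dy": 0.0037, "dz": 0.0172, "rx": 0, "ry": 0, "rz": 7.34, "gripper": 0.5}]'

```text
t: 16.8
eef_pos: [591.6, -171.3, 298.0]
tcp_rot: [-1.57, -0.0, 1.833]
ft_force: [0.7, 0.2, -0.1]
opening: 0.497
```

jog_arm --series '[{"dx": 0, "dy": 0, "dz": 0, "rx": 0, "ry": 0, "rz": 0, "gripper": 0.5}, {"dx": 0, "dy": 0, "dz": 0, "rx": 0, "ry": 0, "rz": 0, "gripper": 0.5}]'

```text
t: 17.0
eef_pos: [591.0, -171.4, 296.7]
tcp_rot: [-1.57, -0.0, 1.824]
ft_force: [0.1, 0.7, -0.3]
opening: 0.5
```

```bash
python3 w.py w8; cat > m2.py <<'E'
from h import *
import sys
n=sys.argv[1];p,r,im=pickle.load(open(n+".pkl","rb"));pose=(p,r)
cs,m=slats(im,500);c=max(cs,key=cv2.contourArea)
u=np.array([np.cos(np.radians(16.67)),np.sin(np.radians(16.67))]);v=np.array([-u[1],u[0]]);C=np.array([525.3,-200.95])
cn,_=cv2.findContours(m,cv2.RETR_CCOMP,cv2.CHAIN_APPROX_NONE);c=np.vstack([q[:,0] for q in cn if len(q)>40 and q[:,0,0].max()<470])
z=float(sys.argv[2])
P=plane("wrist",c,z,pose)[:,:2]-C;a,b=P@u,P@v
for s in (-1,1):
    k=(a*s>25)&(a*s<75)
    e=k&(abs(a-s*51.3)<6);print("layer2",s,"ends",b[e].min().round(1),b[e].max().round(1),"mid",((b[e].min()+b[e].max())/2).round(2))
    k&=abs(b)<33
    A=k&(a<s*51.3);B=k&(a>s*51.3)
    f1=np.polyfit(b[A],a[A],1);f2=np.polyfit(b[B],a[B],1);print("   ang",-np.degrees(np.arctan((f1[0]+f2[0])/2)).round(2),"at",((f1[1]+f2[1])/2).round(2),"w",(f2[1]-f1[1]).round(1))
save(n+"c",cv2.resize(im[60:260,190:450],None,fx=3,fy=3))
E
python3 m2.py w8 24
```

```text
17.0 [ 590.99 -171.43  296.71] [-8.9970e+01 -3.0000e-02  1.0452e+02] 0.5004395531521834 [ 0.1  0.7 -0.3] [-0.39  0.42  1.49  0.    1.24 -2.21] 0.021
layer2 -1 ends -79.3 80.5 mid 0.58
   ang 0.02 at -50.79 w 24.2
layer2 1 ends -80.6 79.1 mid -0.72
   ang 0.1 at 51.79 w 24.8
```

View pics/w8c.png

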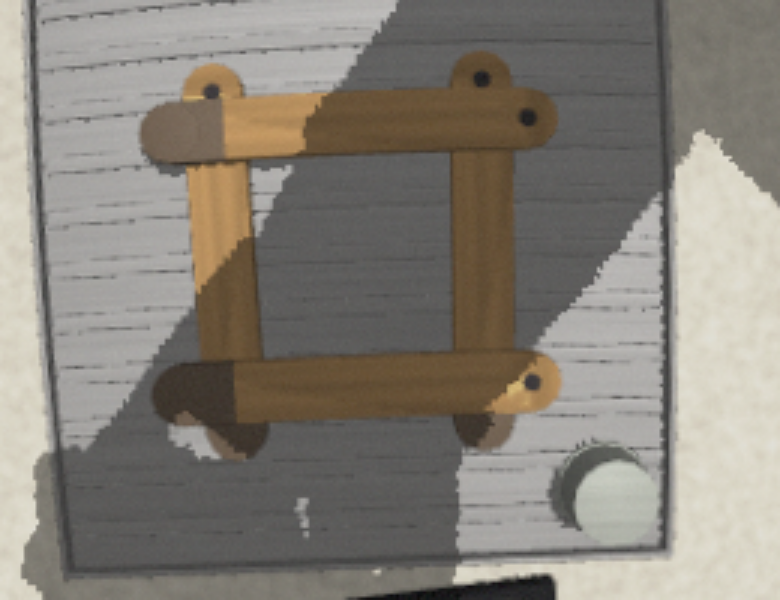

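The two cross slats are at -50.8 and +51.8 mm, centred within 0.7 mm and square within 0.1°. The bottom pair hasn't moved. Now slat 3.

jog_arm --series '[{"dx": -0.0056, "dy": 0.0387, "dz": -0.0207, "rx": 0, "ry": 0, "rz": 0.7, "gripper": 0.5}, {"dx": -0.0056, "dy": 0.0387, "dz": -0.0207, "rx": 0, "ry": 0, "rz": 0.7, "gripper": 0.5}, {"dx": -0.0056, "dy": 0.0387, "dz": -0.0207, "rx": 0, "ry": 0, "rz": 0.7, "gripper": 0.5}, {"dx": -0.0056, "dy": 0.0387, "dz": -0.0207, "rx": 0, "ry": 0, "rz": 0.7, "gripper": 0.5}, {"dx": -0.0056, "dy": 0.0387, "dz": -0.0207, "rx": 0, "ry": 0, "rz": 0.7, "gripper": 0.5}, {"dx": -0.0056, "dy": 0.0387, "dz": -0.0207, "rx": 0, "ry": 0, "rz": 0.7, "gripper": 0.5}, {"dx": -0.0056, "dy": 0.0387, "dz": -0.0207, "rx": 0, "ry": 0, "rz": 0.7, "gripper": 0.5}, {"dx": -0.0056, "dy": 0.0387, "dz": -0.0207, "rx": 0, "ry": 0, "rz": 0.7, "gripper": 0.5}, {"dx": -0.0056, "dy": 0.0387, "dz": -0.0207, "rx": 0, "ry": 0, "rz": 0.7, "gripper": 0.5}, {"dx": -0.0056, "dy": 0.0387, "dz": -0.0207, "rx": 0, "ry": 0, "rz": 0.7, "gripper": 0.5}, {"dx": -0.0056, "dy": 0.0387, "dz": -0.0207, "rx": 0, "ry": 0, "rz": 0.7, "gripper": 0.5}]'

```text
t: 18.15
eef_pos: [528.6, 255.0, 68.1]
tcp_rot: [-1.569, -0.0, 1.959]
ft_force: [0.9, 0.5, -0.8]
opening: 0.5
```

jog_arm --series '[{"dx": 0, "dy": 0, "dz": 0, "rx": 0, "ry": 0, "rz": 0, "gripper": 0.5}, {"dx": 0, "dy": 0, "dz": 0, "rx": 0, "ry": 0, "rz": 0, "gripper": 0.5}, {"dx": 0, "dy": 0, "dz": 0, "rx": 0, "ry": 0, "rz": 0, "gripper": 0.5}]'

```text
t: 18.45
eef_pos: [529.9, 253.2, 69.9]
tcp_rot: [-1.571, 0.0, 1.96]
ft_force: [0.1, 0.7, 0.8]
opening: 0.499
```

```bash
python3 w.py w9; python3 s.py;  python3 - <<'E'
from h import *
p,r,im=pickle.load(open("w9.pkl","rb"));cs,m=slats(im,500)
for c in cs:
    P=plane("wrist",c,8,(p,r));cc,a,w,h=rect(P);print(cc.round(1),round(a,2),round(w),round(h,1), c.mean(0).round())
E
```

```text
18.45 [529.86 253.17  69.88] [-89.99   0.   112.31] 0.4991997332582574 [0.1 0.7 0.8] [ 0.33  0.63  1.8  -0.    0.71 -1.63] 0.012
18.5 [530.08 253.    70.14] [-90.02   0.   112.29] 0.5 [ 0.3  0.8 -0.7]
[468.7 314.7] 18.72 80 28.3 [444. 212.]
[495.3 239.4] 22.54 85 24.9 [319. 204.]
```

View pics/w9.png

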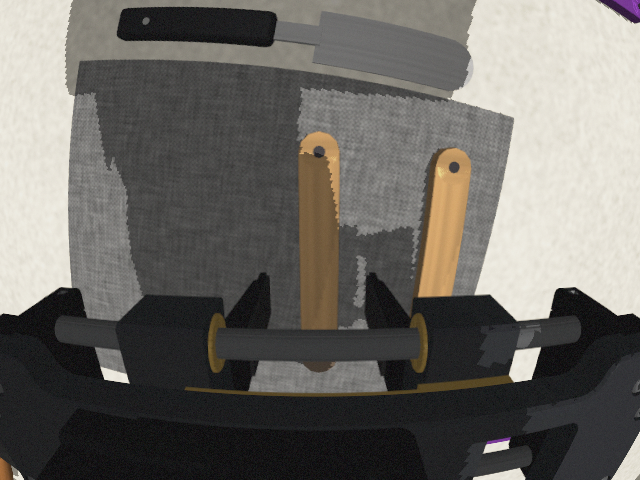

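Slat 3 is centred between the fingers at (320,200) and aligned at 22.5°. Descending to grasp it.

jog_arm --series '[{"dx": 0, "dy": 0, "dz": -0.0182, "rx": 0, "ry": 0, "rz": 0, "gripper": 0.5}, {"dx": 0, "dy": 0, "dz": -0.0182, "rx": 0, "ry": 0, "rz": 0, "gripper": 0.5}, {"dx": 0, "dy": 0, "dz": -0.0182, "rx": 0, "ry": 0, "rz": 0, "gripper": 0.5}, {"dx": 0, "dy": 0, "dz": 0, "rx": 0, "ry": 0, "rz": 0, "gripper": 0.5}, {"dx": 0, "dy": 0, "dz": 0, "rx": 0, "ry": 0, "rz": 0, "gripper": 0.5}, {"dx": 0, "dy": 0, "dz": 0, "rx": 0, "ry": 0, "rz": 0, "gripper": 0}, {"dx": 0, "dy": 0, "dz": 0, "rx": 0, "ry": 0, "rz": 0, "gripper": 0}, {"dx": 0, "dy": 0, "dz": 0, "rx": 0, "ry": 0, "rz": 0, "gripper": 0}, {"dx": 0, "dy": 0, "dz": 0, "rx": 0, "ry": 0, "rz": 0, "gripper": 0}, {"dx": 0, "dy": 0, "dz": 0, "rx": 0, "ry": 0, "rz": 0, "gripper": 0}]'

```text
t: 19.5
eef_pos: [529.9, 254.2, 15.5]
tcp_rot: [-1.571, -0.0, 1.962]
ft_force: [-1.1, -1.0, 3.8]
opening: 0.246
```

jog_arm --series '[{"dx": 0, "dy": 0, "dz": 0.03, "rx": 0, "ry": 0, "rz": 0, "gripper": 0}, {"dx": 0, "dy": 0, "dz": 0.05, "rx": 0, "ry": 0, "rz": 0, "gripper": 0}]'

```text
t: 19.7
eef_pos: [528.4, 253.7, 93.5]
tcp_rot: [-1.565, -0.0, 1.962]
ft_force: [1.3, -1.4, 0.3]
opening: 0.246
```

jog_arm --series '[{"dx": 0.0009, "dy": -0.04205, "dz": 0, "rx": 0, "ry": 0, "rz": -0.388, "gripper": 0}, {"dx": 0.0009, "dy": -0.04205, "dz": 0, "rx": 0, "ry": 0, "rz": -0.388, "gripper": 0}, {"dx": 0.0009, "dy": -0.04205, "dz": 0, "rx": 0, "ry": 0, "rz": -0.388, "gripper": 0}, {"dx": 0.0009, "dy": -0.04205, "dz": 0, "rx": 0, "ry": 0, "rz": -0.388, "gripper": 0}, {"dx": 0.0009, "dy": -0.04205, "dz": 0, "rx": 0, "ry": 0, "rz": -0.388, "gripper": 0}, {"dx": 0.0009, "dy": -0.04205, "dz": 0, "rx": 0, "ry": 0, "rz": -0.388, "gripper": 0}, {"dx": 0.0009, "dy": -0.04205, "dz": 0, "rx": 0, "ry": 0, "rz": -0.388, "gripper": 0}, {"dx": 0.0009, "dy": -0.04205, "dz": 0, "rx": 0, "ry": 0, "rz": -0.388, "gripper": 0}, {"dx": 0.0009, "dy": -0.04205, "dz": 0, "rx": 0, "ry": 0, "rz": -0.388, "gripper": 0}, {"dx": 0.0009, "dy": -0.04205, "dz": 0, "rx": 0, "ry": 0, "rz": -0.388, "gripper": 0}, {"dx": 0.0009, "dy": -0.04205, "dz": 0, "rx": 0, "ry": 0, "rz": -0.388, "gripper": 0}, {"dx": 0.0009, "dy": -0.04205, "dz": 0, "rx": 0, "ry": 0, "rz": -0.388, "gripper": 0}]'

```text
t: 20.9
eef_pos: [540.3, -252.1, 95.1]
tcp_rot: [-1.571, -0.0, 1.88]
ft_force: [-0.2, -1.0, 0.2]
opening: 0.25
```

jog_arm --series '[{"dx": 0, "dy": 0, "dz": 0, "rx": 0, "ry": 0, "rz": 0, "gripper": 0}, {"dx": 0, "dy": 0, "dz": 0, "rx": 0, "ry": 0, "rz": 0, "gripper": 0}, {"dx": 0, "dy": 0, "dz": 0, "rx": 0, "ry": 0, "rz": 0, "gripper": 0}, {"dx": 0, "dy": 0, "dz": 0, "rx": 0, "ry": 0, "rz": 0, "gripper": 0}]'

```text
t: 21.3
eef_pos: [540.7, -249.2, 95.2]
tcp_rot: [-1.571, -0.0, 1.882]
ft_force: [-0.4, -0.5, -0.7]
opening: 0.25
```

```bash
python3 w.py w10; python3 s.py; python3 - <<'E'
from h import *
p,r,im=pickle.load(open("w10.pkl","rb"));R=Ro.from_euler("xyz",r).as_matrix()
S=cv2.cvtColor(im,cv2.COLOR_RGB2HSV)
for row in (200,230,260):
    xs=np.nonzero(S[row,270:370,1]>60)[0]+270;Q=plane("wrist",[[xs.min()-.5,row],[xs.max()+.5,row]],p[2]-1,(p,r));print(row,xs.min(),xs.max(),((Q-p)@R).round(1)[:,0])
E
```

```text
21.3 [ 540.67 -249.22   95.21] [-8.9990e+01 -2.0000e-02  1.0784e+02] 0.25034374535132603 [-0.4 -0.5 -0.7] [-0.54  0.61  1.76  0.    0.78 -2.43] 0.003
21.35 [ 540.75 -249.29   95.26] [-9.0000e+01 -1.0000e-02  1.0785e+02] 0.243 [ 0.6  0.7 -0.5]
200 291 344 [-11.9  11.6]
230 291 344 [-12.2  11.8]
260 292 343 [-12.   11.6]
```

View pics/w10.png

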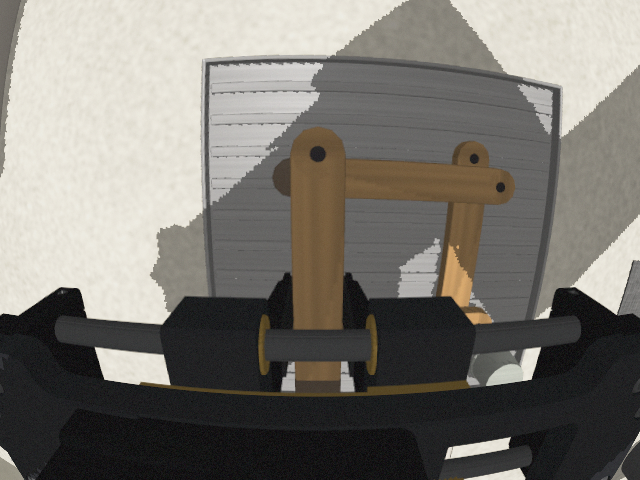

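jog_arm --series '[{"dx": 0, "dy": 0.0003, "dz": -0.02, "rx": 0, "ry": 0, "rz": 0, "gripper": 0}, {"dx": 0, "dy": 0, "dz": -0.018, "rx": 0, "ry": 0, "rz": 0, "gripper": 0}, {"dx": 0, "dy": 0, "dz": -0.008, "rx": 0, "ry": 0, "rz": 0, "gripper": 0}, {"dx": 0, "dy": 0, "dz": -0.003, "rx": 0, "ry": 0, "rz": 0, "gripper": 0}, {"dx": 0, "dy": 0, "dz": 0, "rx": 0, "ry": 0, "rz": 0, "gripper": 0}, {"dx": 0, "dy": 0, "dz": -0.001, "rx": 0, "ry": 0, "rz": 0, "gripper": 0}, {"dx": 0, "dy": 0, "dz": -0.001, "rx": 0, "ry": 0, "rz": 0, "gripper": 0}, {"dx": 0, "dy": 0, "dz": 0, "rx": 0, "ry": 0, "rz": 0, "gripper": 0}]'

```text
t: 22.15
eef_pos: [540.7, -250.2, 44.5]
tcp_rot: [-1.571, 0.0, 1.881]
ft_force: [-0.5, -0.2, -0.5]
opening: 0.249
```

jog_arm --series '[{"dx": 0, "dy": 0, "dz": -0.0005, "rx": 0, "ry": 0, "rz": 0, "gripper": 0}, {"dx": 0, "dy": 0, "dz": 0, "rx": 0, "ry": 0, "rz": 0, "gripper": 0}]'

```text
t: 22.35
eef_pos: [540.6, -250.2, 43.8]
tcp_rot: [-1.571, 0.0, 1.881]
ft_force: [-0.7, -0.0, 0.4]
opening: 0.248
```

jog_arm --series '[{"dx": 0, "dy": 0, "dz": -0.0005, "rx": 0, "ry": 0, "rz": 0, "gripper": 0}, {"dx": 0, "dy": 0, "dz": 0, "rx": 0, "ry": 0, "rz": 0, "gripper": 0}]'

```text
t: 22.55
eef_pos: [540.6, -250.2, 43.5]
tcp_rot: [-1.571, 0.0, 1.881]
ft_force: [-1.7, 0.3, 3.4]
opening: 0.253
```

jog_arm --series '[{"dx": 0, "dy": 0, "dz": 0, "rx": 0, "ry": 0, "rz": 0, "gripper": 0.3}, {"dx": 0, "dy": 0, "dz": 0, "rx": 0, "ry": 0, "rz": 0, "gripper": 0.45}, {"dx": 0, "dy": 0, "dz": 0, "rx": 0, "ry": 0, "rz": 0, "gripper": 0.5}, {"dx": 0, "dy": 0, "dz": 0.02, "rx": 0, "ry": 0, "rz": 0, "gripper": 0.5}, {"dx": 0, "dy": 0, "dz": 0.04, "rx": 0, "ry": 0, "rz": 0, "gripper": 0.5}, {"dx": 0.0102, "dy": 0.0157, "dz": 0.0388, "rx": 0, "ry": 0, "rz": -0.61, "gripper": 0.5}, {"dx": 0.0102, "dy": 0.0157, "dz": 0.0388, "rx": 0, "ry": 0, "rz": -0.61, "gripper": 0.5}, {"dx": 0.0102, "dy": 0.0157, "dz": 0.0388, "rx": 0, "ry": 0, "rz": -0.61, "gripper": 0.5}, {"dx": 0.0102, "dy": 0.0157, "dz": 0.0388, "rx": 0, "ry": 0, "rz": -0.61, "gripper": 0.5}, {"dx": 0.0102, "dy": 0.0157, "dz": 0.0388, "rx": 0, "ry": 0, "rz": -0.61, "gripper": 0.5}, {"dx": 0, "dy": 0, "dz": 0, "rx": 0, "ry": 0, "rz": 0, "gripper": 0.5}, {"dx": 0, "dy": 0, "dz": 0, "rx": 0, "ry": 0, "rz": 0, "gripper": 0.5}]'

```text
t: 23.75
eef_pos: [591.6, -171.3, 297.3]
tcp_rot: [-1.571, 0.0, 1.829]
ft_force: [0.6, -0.8, 0.1]
opening: 0.501
```

```bash
python3 w.py w11; cat > m3.py <<'E'
from h import *
import sys
n=sys.argv[1];p,r,im=pickle.load(open(n+".pkl","rb"));pose=(p,r)
cs,m=slats(im,500)
cn,_=cv2.findContours(m,cv2.RETR_CCOMP,cv2.CHAIN_APPROX_NONE);c=np.vstack([q[:,0] for q in cn if len(q)>40 and q[:,0,0].max()<470])
for nm,cc,ang in [("B",(540.3,-249.8),17.85),("A",(510.3,-152.1),15.5)]:
    u=np.array([np.cos(np.radians(ang)),np.sin(np.radians(ang))]);v=np.array([-u[1],u[0]])
    P=plane("wrist",c,36,pose)[:,:2]-cc;a,b=P@u,P@v
    e=(abs(b)<5)&(abs(a)>70)
    print(nm,"ends",a[e].min().round(1),a[e].max().round(1),"mid",((a[e].min()+a[e].max())/2).round(2))
    k=(abs(a)<33)&(abs(b)<20);A=k&(b<0);B=k&(b>0)
    f1=np.polyfit(a[A],b[A],1);f2=np.polyfit(a[B],b[B],1);print("  dang",np.degrees(np.arctan((f1[0]+f2[0])/2)).round(2),"off",((f1[1]+f2[1])/2).round(2),"w",(f2[1]-f1[1]).round(1))
save(n+"c",cv2.resize(im[60:260,190:450],None,fx=3,fy=3))
E
python3 m3.py w11
```

```text
23.75 [ 591.6  -171.29  297.31] [-9.0040e+01  3.0000e-02  1.0477e+02] 0.500701799501622 [ 0.6 -0.8  0.1] [-0.39  0.42  1.49  0.    1.24 -2.22] 0.035
B ends -79.8 80.1 mid 0.19
  dang 0.32 off 0.9 w 28.0
A ends -74.1 76.0 mid 0.94
  dang -0.26 off -1.86 w 22.5
```

View pics/w11c.png

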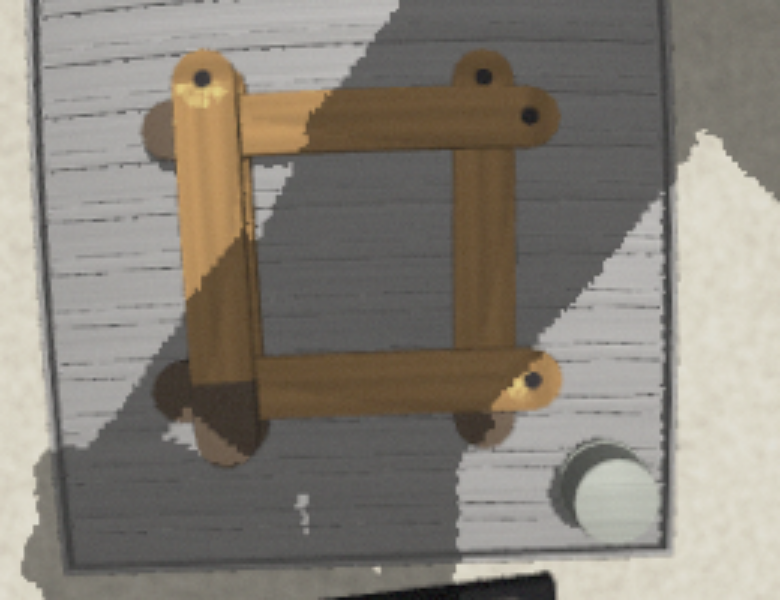

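The slat above B shows its outer edge at -13.1 mm; -13.0 is expected with parallax. It's level at the ends within 0.2 mm and aligned within 0.3°. Now slat 4.

jog_arm --series '[{"dx": -0.007, "dy": 0.0416, "dz": -0.0189, "rx": 0, "ry": 0, "rz": 0.325, "gripper": 0.5}, {"dx": -0.007, "dy": 0.0416, "dz": -0.0189, "rx": 0, "ry": 0, "rz": 0.325, "gripper": 0.5}, {"dx": -0.007, "dy": 0.0416, "dz": -0.0189, "rx": 0, "ry": 0, "rz": 0.325, "gripper": 0.5}, {"dx": -0.007, "dy": 0.0416, "dz": -0.0189, "rx": 0, "ry": 0, "rz": 0.325, "gripper": 0.5}, {"dx": -0.007, "dy": 0.0416, "dz": -0.0189, "rx": 0, "ry": 0, "rz": 0.325, "gripper": 0.5}, {"dx": -0.007, "dy": 0.0416, "dz": -0.0189, "rx": 0, "ry": 0, "rz": 0.325, "gripper": 0.5}, {"dx": -0.007, "dy": 0.0416, "dz": -0.0189, "rx": 0, "ry": 0, "rz": 0.325, "gripper": 0.5}, {"dx": -0.007, "dy": 0.0416, "dz": -0.0189, "rx": 0, "ry": 0, "rz": 0.325, "gripper": 0.5}, {"dx": -0.007, "dy": 0.0416, "dz": -0.0189, "rx": 0, "ry": 0, "rz": 0.325, "gripper": 0.5}, {"dx": -0.007, "dy": 0.0416, "dz": -0.0189, "rx": 0, "ry": 0, "rz": 0.325, "gripper": 0.5}, {"dx": -0.007, "dy": 0.0416, "dz": -0.0189, "rx": 0, "ry": 0, "rz": 0.325, "gripper": 0.5}, {"dx": -0.007, "dy": 0.0416, "dz": -0.0189, "rx": 0, "ry": 0, "rz": 0.325, "gripper": 0.5}]'

```text
t: 25.0
eef_pos: [506.4, 328.1, 68.0]
tcp_rot: [-1.568, 0.0, 1.895]
ft_force: [1.0, 0.0, 0.2]
opening: 0.5
```

jog_arm --series '[{"dx": 0, "dy": 0, "dz": 0, "rx": 0, "ry": 0, "rz": 0, "gripper": 0.5}, {"dx": 0, "dy": 0, "dz": 0, "rx": 0, "ry": 0, "rz": 0, "gripper": 0.5}, {"dx": 0, "dy": 0, "dz": 0, "rx": 0, "ry": 0, "rz": 0, "gripper": 0.5}]'

```text
t: 25.3
eef_pos: [507.6, 326.4, 69.9]
tcp_rot: [-1.57, 0.0, 1.895]
ft_force: [-0.4, -0.4, -0.0]
opening: 0.504
```

```bash
python3 w.py w12; python3 s.py;  python3 - <<'E'
from h import *
p,r,im=pickle.load(open("w12.pkl","rb"));cs,m=slats(im,500)
for c in cs:
    P=plane("wrist",c,8,(p,r));cc,a,w,h=rect(P);print(cc.round(1),round(a,2),round(w),round(h,1), c.mean(0).round())
E
```

```text
25.3 [507.62 326.36  69.9 ] [-8.9930e+01  1.0000e-02  1.0856e+02] 0.5038327155719393 [-0.4 -0.4 -0. ] [ 0.46  0.65  1.75 -0.    0.74 -1.43] 0.016
25.35 [507.87 326.25  70.31] [-89.97   0.   108.53] 0.499 [-0.2 -0.1 -0.5]
[472.  315.5] 18.89 85 24.9 [320. 204.]
```

View pics/w12.png

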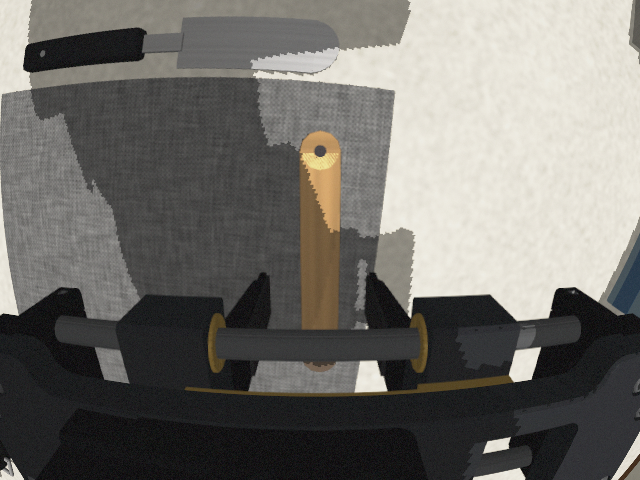

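jog_arm --series '[{"dx": 0, "dy": 0, "dz": -0.0184, "rx": 0, "ry": 0, "rz": 0, "gripper": 0.5}, {"dx": 0, "dy": 0, "dz": -0.0184, "rx": 0, "ry": 0, "rz": 0, "gripper": 0.5}, {"dx": 0, "dy": 0, "dz": -0.0184, "rx": 0, "ry": 0, "rz": 0, "gripper": 0.5}, {"dx": 0, "dy": 0, "dz": 0, "rx": 0, "ry": 0, "rz": 0, "gripper": 0.5}, {"dx": 0, "dy": 0, "dz": 0, "rx": 0, "ry": 0, "rz": 0, "gripper": 0.5}, {"dx": 0, "dy": 0, "dz": 0, "rx": 0, "ry": 0, "rz": 0, "gripper": 0}, {"dx": 0, "dy": 0, "dz": 0, "rx": 0, "ry": 0, "rz": 0, "gripper": 0}, {"dx": 0, "dy": 0, "dz": 0, "rx": 0, "ry": 0, "rz": 0, "gripper": 0}, {"dx": 0, "dy": 0, "dz": 0, "rx": 0, "ry": 0, "rz": 0, "gripper": 0}, {"dx": 0, "dy": 0, "dz": 0, "rx": 0, "ry": 0, "rz": 0, "gripper": 0}]'

```text
t: 26.35
eef_pos: [507.7, 327.5, 15.4]
tcp_rot: [-1.571, -0.0, 1.896]
ft_force: [-0.6, -1.3, 3.3]
opening: 0.247
```

jog_arm --series '[{"dx": 0, "dy": 0, "dz": 0.03, "rx": 0, "ry": 0, "rz": 0, "gripper": 0}, {"dx": 0, "dy": 0, "dz": 0.05, "rx": 0, "ry": 0, "rz": 0, "gripper": 0}]'

```text
t: 26.55
eef_pos: [506.2, 326.9, 93.4]
tcp_rot: [-1.565, 0.001, 1.896]
ft_force: [0.5, -0.1, 0.1]
opening: 0.25
```

jog_arm --series '[{"dx": 0.00025, "dy": -0.04, "dz": 0, "rx": 0, "ry": 0, "rz": -0.267, "gripper": 0}, {"dx": 0.00025, "dy": -0.04, "dz": 0, "rx": 0, "ry": 0, "rz": -0.267, "gripper": 0}, {"dx": 0.00025, "dy": -0.04, "dz": 0, "rx": 0, "ry": 0, "rz": -0.267, "gripper": 0}, {"dx": 0.00025, "dy": -0.04, "dz": 0, "rx": 0, "ry": 0, "rz": -0.267, "gripper": 0}, {"dx": 0.00025, "dy": -0.04, "dz": 0, "rx": 0, "ry": 0, "rz": -0.267, "gripper": 0}, {"dx": 0.00025, "dy": -0.04, "dz": 0, "rx": 0, "ry": 0, "rz": -0.267, "gripper": 0}, {"dx": 0.00025, "dy": -0.04, "dz": 0, "rx": 0, "ry": 0, "rz": -0.267, "gripper": 0}, {"dx": 0.00025, "dy": -0.04, "dz": 0, "rx": 0, "ry": 0, "rz": -0.267, "gripper": 0}, {"dx": 0.00025, "dy": -0.04, "dz": 0, "rx": 0, "ry": 0, "rz": -0.267, "gripper": 0}, {"dx": 0.00025, "dy": -0.04, "dz": 0, "rx": 0, "ry": 0, "rz": -0.267, "gripper": 0}, {"dx": 0.00025, "dy": -0.04, "dz": 0, "rx": 0, "ry": 0, "rz": -0.267, "gripper": 0}, {"dx": 0.00025, "dy": -0.04, "dz": 0, "rx": 0, "ry": 0, "rz": -0.267, "gripper": 0}]'

```text
t: 27.75
eef_pos: [510.4, -154.0, 95.2]
tcp_rot: [-1.571, -0.0, 1.84]
ft_force: [0.3, -0.1, -0.5]
opening: 0.249
```

jog_arm --series '[{"dx": 0, "dy": 0, "dz": 0, "rx": 0, "ry": 0, "rz": 0, "gripper": 0}, {"dx": 0, "dy": 0, "dz": 0, "rx": 0, "ry": 0, "rz": 0, "gripper": 0}, {"dx": 0, "dy": 0, "dz": 0, "rx": 0, "ry": 0, "rz": 0, "gripper": 0}, {"dx": 0, "dy": 0, "dz": 0, "rx": 0, "ry": 0, "rz": 0, "gripper": 0}]'

```text
t: 28.15
eef_pos: [510.6, -151.2, 95.2]
tcp_rot: [-1.571, -0.0, 1.841]
ft_force: [-0.0, 0.1, -0.2]
opening: 0.249
```

```bash
python3 w.py w13; python3 s.py
```

```text
28.15 [ 510.63 -151.25   95.18] [-8.999e+01 -2.000e-02  1.055e+02] 0.24875601525892477 [-0.   0.1 -0.2] [-0.41  0.54  1.91  0.    0.69 -2.25] 0.003
28.2 [ 510.66 -151.32   95.21] [-9.000e+01 -1.000e-02  1.055e+02] 0.253 [ 0.5  0.2 -0.3]
```

View pics/w13.png

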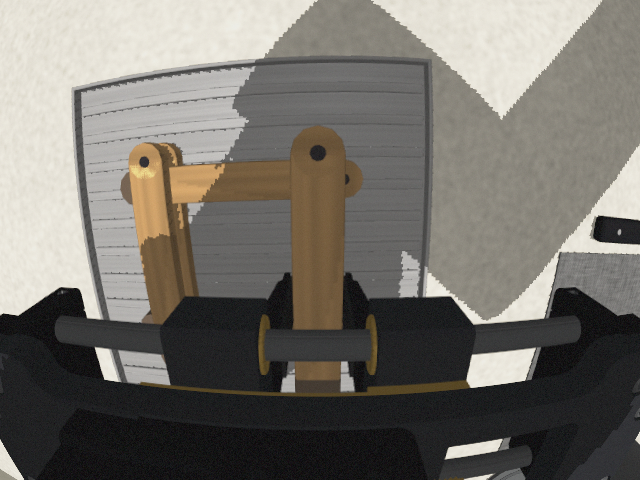

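jog_arm --series '[{"dx": 0, "dy": 0, "dz": -0.02, "rx": 0, "ry": 0, "rz": 0, "gripper": 0}, {"dx": 0, "dy": 0, "dz": -0.018, "rx": 0, "ry": 0, "rz": 0, "gripper": 0}, {"dx": 0, "dy": 0, "dz": -0.008, "rx": 0, "ry": 0, "rz": 0, "gripper": 0}, {"dx": 0, "dy": 0, "dz": -0.003, "rx": 0, "ry": 0, "rz": 0, "gripper": 0}, {"dx": 0, "dy": 0, "dz": 0, "rx": 0, "ry": 0, "rz": 0, "gripper": 0}, {"dx": 0, "dy": 0, "dz": -0.001, "rx": 0, "ry": 0, "rz": 0, "gripper": 0}, {"dx": 0, "dy": 0, "dz": -0.001, "rx": 0, "ry": 0, "rz": 0, "gripper": 0}, {"dx": 0, "dy": 0, "dz": 0, "rx": 0, "ry": 0, "rz": 0, "gripper": 0}]'

```text
t: 29.0
eef_pos: [510.7, -152.5, 44.5]
tcp_rot: [-1.571, 0.0, 1.84]
ft_force: [-0.7, 0.2, -0.1]
opening: 0.25
```

jog_arm --series '[{"dx": 0, "dy": 0, "dz": -0.0005, "rx": 0, "ry": 0, "rz": 0, "gripper": 0}, {"dx": 0, "dy": 0, "dz": 0, "rx": 0, "ry": 0, "rz": 0, "gripper": 0}]'

```text
t: 29.2
eef_pos: [510.6, -152.5, 43.8]
tcp_rot: [-1.571, 0.0, 1.84]
ft_force: [0.0, 0.1, -1.0]
opening: 0.248
```

jog_arm --series '[{"dx": 0, "dy": 0, "dz": -0.0005, "rx": 0, "ry": 0, "rz": 0, "gripper": 0}, {"dx": 0, "dy": 0, "dz": 0, "rx": 0, "ry": 0, "rz": 0, "gripper": 0}]'

```text
t: 29.4
eef_pos: [510.7, -152.5, 43.4]
tcp_rot: [-1.571, 0.0, 1.84]
ft_force: [-1.5, 0.6, 3.8]
opening: 0.25
```

jog_arm --series '[{"dx": 0, "dy": 0, "dz": 0, "rx": 0, "ry": 0, "rz": 0, "gripper": 0.3}, {"dx": 0, "dy": 0, "dz": 0, "rx": 0, "ry": 0, "rz": 0, "gripper": 0.45}, {"dx": 0, "dy": 0, "dz": 0, "rx": 0, "ry": 0, "rz": 0, "gripper": 0.5}, {"dx": 0, "dy": 0, "dz": 0.02, "rx": 0, "ry": 0, "rz": 0, "gripper": 0.5}, {"dx": 0, "dy": 0, "dz": 0.04, "rx": 0, "ry": 0, "rz": 0, "gripper": 0.5}, {"dx": 0.0162, "dy": -0.0038, "dz": 0.0388, "rx": 0, "ry": 0, "rz": -0.14, "gripper": 0.5}, {"dx": 0.0162, "dy": -0.0038, "dz": 0.0388, "rx": 0, "ry": 0, "rz": -0.14, "gripper": 0.5}, {"dx": 0.0162, "dy": -0.0038, "dz": 0.0388, "rx": 0, "ry": 0, "rz": -0.14, "gripper": 0.5}, {"dx": 0.0162, "dy": -0.0038, "dz": 0.0388, "rx": 0, "ry": 0, "rz": -0.14, "gripper": 0.5}, {"dx": 0.0162, "dy": -0.0038, "dz": 0.0388, "rx": 0, "ry": 0, "rz": -0.14, "gripper": 0.5}, {"dx": 0, "dy": 0, "dz": 0, "rx": 0, "ry": 0, "rz": 0, "gripper": 0.5}, {"dx": 0, "dy": 0, "dz": 0, "rx": 0, "ry": 0, "rz": 0, "gripper": 0.5}]'

```text
t: 30.6
eef_pos: [591.5, -171.3, 297.0]
tcp_rot: [-1.571, 0.0, 1.828]
ft_force: [-0.2, -0.3, -0.4]
opening: 0.498
```

```bash
python3 w.py w14; python3 m3.py w14; python3 m2.py w14 24; python3 - <<'E'
from h import *
im=env.read_camera("side");save("side14",im);save("side14c",cv2.resize(im[250:440,270:510],None,fx=3,fy=3))
E
```

```text
30.6 [ 591.49 -171.34  297.01] [-9.0010e+01  1.0000e-02  1.0472e+02] 0.49793325098100527 [-0.2 -0.3 -0.4] [-0.39  0.42  1.49  0.    1.24 -2.22] 0.046
B ends -80.0 79.8 mid -0.09
  dang 0.43 off 0.97 w 28.0
A ends -80.2 78.1 mid -1.02
  dang 0.1 off -0.71 w 25.0
layer2 -1 ends -78.9 79.9 mid 0.5
   ang -0.1 at -50.86 w 24.2
layer2 1 ends -79.7 78.9 mid -0.42
   ang 0.23 at 51.78 w 24.7
```

View pics/w14c.png

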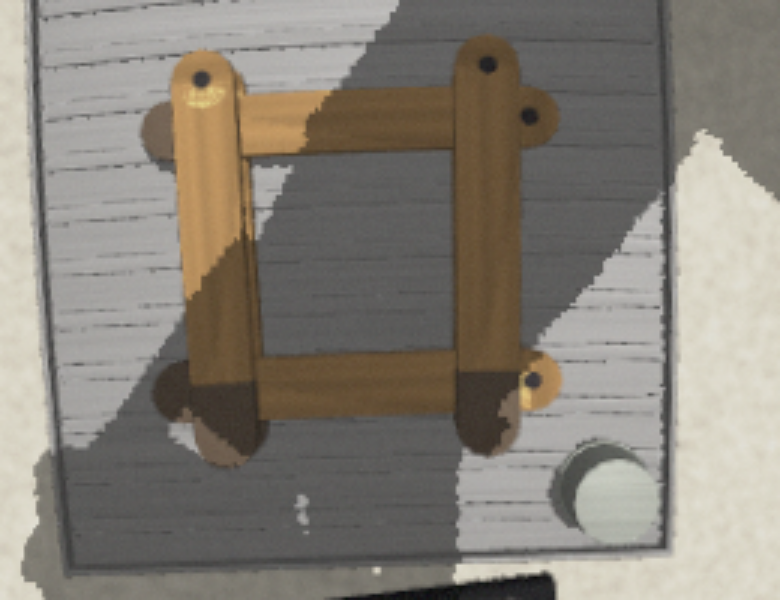

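View pics/side14c.png

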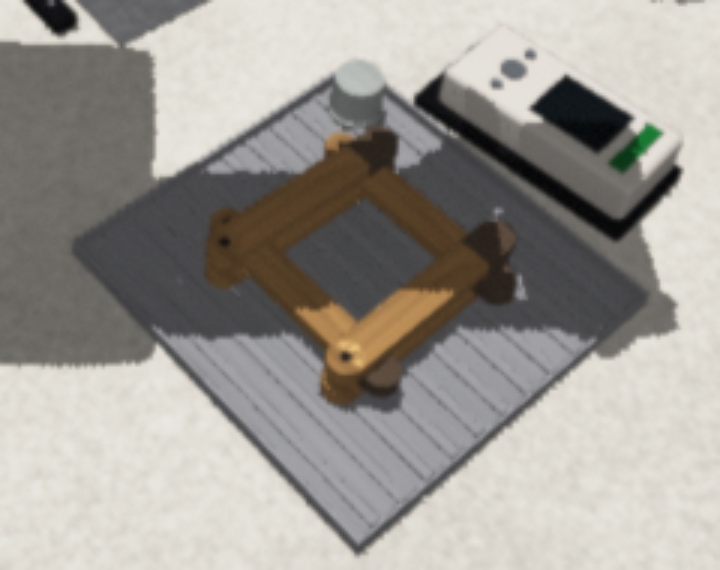

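The crib is complete: three level tiers in both views, and every offset is about 1 mm or less. The robot is clear of it, so I'm handing in.

```bash
python3 -c "
from cell import env
print(env.job_done(), env.state()['t'])"
```

```text
the job is handed in; nothing more can be done
the job is handed in; nothing more can be done
```

The crib is built and handed in at about 31 s, well under the 72 s limit; no verdict was reported. Each slat was lowered in half-millimetre steps until the wrist felt light contact (3–5 N), then released.

My last wrist and side views showed:
- **Cross slats:** they sit at -50.9 and +51.8 mm along the bottom pair, 102.6 mm apart against that pair's 102.2 mm. They are centred within about 0.5 mm and square within about 0.25°.
- **Top slats:** they lie above the bottom pair within about 1 mm and 0.4°. The lengthwise error is -0.1 mm over crib_b and about -1 mm over crib_a.
- **Top slat over crib_b, sideways:** its raw reading was 0.97 mm off, but the lower slat's visible side inflates that outline (28 mm wide instead of 24). Its outer edge alone puts it within about 0.2 mm.
- **Bottom pair:** its holes were within about 0.3 mm of their starting position after the first cross slat. I did not measure them again after that, but they looked unchanged before the top slats covered them.
- **Rest of the bench:** nothing else was touched or looked moved. I judged this by eye rather than measuring it.

Two things disagreed along the way. The first two move calls were refused because their rows were missing keys, and nothing moved. Two of the pad-slat hole heights also came out wrong from glare (45.7 and 17.9 mm). I ignored those because the other two read 14 mm, and contact at grasp and placing agreed.

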